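Put the coaster pile away in its hooded caddy

TASK

Pick up the pile of three coasters in one go and put it away in the wooden caddy: tilt it in so that one end goes under the hood along the end wall, then lay it down flat on the caddy's floor as a neat pile. Then push the sliding keeper fully home over the other end of the pile, let go of everything, and do not disturb the mug, the candle or the cactus.

Things in the scene. Friction and masses are not known exactly. Their poses are not given: they have to be found in the camera images.
- coaster_1: bottom coaster of the pile: a loose rectangular wooden tablet with a cork upper face, 100 mm long (its x), 62 mm wide (its y), 10 mm thick (z), about 60 g; origin at the centre of its underside, z up through its cork face. At the start the pile of three lies flat on the worktop, 30 mm high in all, ends in line, long sides each up to 1.5 mm out of line with the one below; a firm grip squares it.
- coaster_2: middle coaster of the pile, same as the bottom one: 100 mm long (its x), 62 mm wide (its y), 10 mm thick (z), about 60 g; origin at the centre of its underside, z up through its cork face
- coaster_3: top coaster of the pile, same as the others: 100 mm long (its x), 62 mm wide (its y), 10 mm thick (z), about 60 g; origin at the centre of its underside, z up through its cork face
- caddy: light wooden coaster caddy, fixed to the worktop, 183 mm long (x from -124.5 to +58.5 mm), 78 mm wide (y). Origin on the worktop under the middle of its bay, x along it towards the hooded end, z up. Hood and low sill keep the flat pile from being lowered straight in: the end under the hood goes in first. Behind the sill a 48 mm wide deck, top at z = 8 mm, carries the keeper.
- bay_floor (a point): middle of the bay's floor, 8 mm above the worktop, axes as the caddy's. In the caddy's frame the bay runs x = -52.5 to +52.5 mm, y = -33 to +33 mm. Between x = -44 and +30 mm both long sides are open and the floor is only 48 mm wide, so fingers holding the pile by its long sides have room down to the worktop.
- hood_edge (a point): middle of the hood's lower free edge: x = +42.5 mm, z = 44 mm in the caddy's frame, axes as the caddy's. The fixed hood runs from here to the end wall (inner face x = +52.5 mm), full width, 6 mm thick (top z = 50 mm); it stands on the end wall and on side cheeks that begin at x = +30 mm.
- sill_top (a point): middle of the top of the low sill at the end away from the hood: 15 mm above the worktop; the sill lies between x = -52.5 and -58.5 mm in the caddy's frame, with side corners up to z = 22 mm from x = -58.5 to -44 mm.
- keeper (a joint): travel of the sliding keeper along the caddy's x (m): 0 withdrawn (starts within 6 mm of this), 0.040 home (rigid stop); stays where left, about 2 N to push. Darker wooden block, 40 mm wide, back plate up to z = 62 mm, with a tongue at z = 41 to 47 mm whose tip is at x = -80 mm in the caddy's frame when withdrawn, -40 mm when home, over the end of the seated pile (top z = 38 mm).
- keeper_back (a point): middle of the keeper's flat upright back face (40 mm wide, z = 10 to 62 mm), 45 mm above the worktop; it moves with the keeper: x = -115 mm in the caddy's frame when withdrawn, -75 mm when home. Push here towards the hood; the stop at the end of the travel is rigid.
- mug: white mug with a leaf pattern, 82 x 112 x 94 mm, a loose bystander to the left; origin in its underside
- candle: candle in a glass, 76 mm across, 90 mm high, a loose bystander to the right; origin at the centre of its underside
- cactus: small cream pot with round cacti, 115 mm across, 112 mm high, a loose bystander to the left; origin at the centre of its underside

How it is judged:
On the way, in this order (a step that is already met when the one before it is completed fails the run):
1. all three coasters are held up together, clear of the worktop (height (world z) of each of coaster_1, coaster_2, coaster_3 above 0.03 m), for 0.2 s.
2. the three coasters lie flat in the caddy's bay, one end under the hood, the keeper not yet home (x of coaster_1 in the frame of caddy between -0.006 and 0.006 m and y of coaster_1 in the frame of caddy between -0.006 and 0.006 m and z of coaster_1 in the frame of caddy between 0.005 and 0.032 m and angle between each of coaster_1, coaster_2, coaster_3's own z axis and vertical below 0.06 rad and angle between the x axis of each of coaster_1, coaster_2, coaster_3 and the x axis of caddy, either way round below 0.08 rad and x of coaster_2 in the frame of caddy between -0.006 and 0.006 m and y of coaster_2 in the frame of caddy between -0.006 and 0.006 m and z of coaster_2 in the frame of caddy between 0.005 and 0.032 m and x of coaster_3 in the frame of caddy between -0.006 and 0.006 m and y of coaster_3 in the frame of caddy between -0.006 and 0.006 m and z of coaster_3 in the frame of caddy between 0.005 and 0.032 m and value of joint keeper below 0.03 m), for 0.2 s.
At the end, for the whole second after the job is handed in: All three coasters lie in the caddy's bay: each within 6 mm of the bay's middle along and across, flat within 0.06 rad, in line with the caddy within 0.08 rad, undersides 5 to 32 mm above the caddy's foot, at rest; the keeper is home (joint over 0.037 m) (x of coaster_1 in the frame of caddy between -0.006 and 0.006 m and y of coaster_1 in the frame of caddy between -0.006 and 0.006 m and z of coaster_1 in the frame of caddy between 0.005 and 0.032 m and angle between each of coaster_1, coaster_2, coaster_3's own z axis and vertical below 0.06 rad and angle between the x axis of each of coaster_1, coaster_2, coaster_3 and the x axis of caddy, either way round below 0.08 rad and x of coaster_2 in the frame of caddy between -0.006 and 0.006 m and y of coaster_2 in the frame of caddy between -0.006 and 0.006 m and z of coaster_2 in the frame of caddy between 0.005 and 0.032 m and x of coaster_3 in the frame of caddy between -0.006 and 0.006 m and y of coaster_3 in the frame of caddy between -0.006 and 0.006 m and z of coaster_3 in the frame of caddy between 0.005 and 0.032 m and linear speed of each of coaster_1, coaster_2, coaster_3 below 0.02 m/s and value of joint keeper above 0.037 m); the robot touches nothing.
It fails at once if the mug is moved by more than 20 mm or tipped (distance of mug from where it was at the start of the episode above 0.02 m or angle between mug's own z axis and vertical above 0.2 rad).
It fails at once if the candle is moved by more than 20 mm or tipped (distance of candle from where it was at the start of the episode above 0.02 m or angle between candle's own z axis and vertical above 0.2 rad).
It fails at once if the potted cactus is moved by more than 20 mm or tipped (distance of cactus from where it was at the start of the episode above 0.02 m or angle between cactus's own z axis and vertical above 0.2 rad).
It also fails if it takes over 64 s, if anything falls off the work surface, if the arm or the gripper's body presses on something with over 40 N, if the wrist force passes 120 N, or if a joint passes its speed limit or range.

ROBOT

A 7-joint arm with a two-finger parallel gripper is mounted at the origin on the work surface; the furniture and walls round the work are solid. World frame = base frame: x ahead of the robot, y to its left, z up, the work surface at z = 0. Lengths are in m, angles in rad, forces in N, time in s.
With the tool pointing down it reaches from about 0.425 to 0.925 m from the base axis. Payload 6.8 kg.
Tool frame: the origin (TCP) lies on the centre line of the jaws, within the pads' length; the fingertips stand 19 mm ahead of it and the grasp point (between the pads) is the TCP; z points along the fingers, y is the line along which they close (so a half turn about z gives the same grasp; the last joint's range is limited). The gripper opens to 85 mm and grips with 20 to 120 N. Pads are 22 mm wide; open, the fingers measure 114 mm over their backs; the gripper's body (76 mm by 85 mm) begins 54 mm behind the grasp point. The pads swing forward as they close: fully open they stand 13 mm farther back than shut.
Start: joints at [-1.42, 0.477, 0.022, 1.555, -0.011, 1.109, -0.083], TCP at [0.173, 0.653, 0.221] pointing down, gripper open.
Joint ranges: [-2.96, 2.96], [-0.34, 2.1], [-1.41, 1.46], [0.24, 2.44], [-1.37, 4.51], [0.17, 1.92], [-2.96, 2.96]. Speed limits (rad/s): [2.39, 2.39, 3.14, 3.14, 3.14, 3.14, 3.14].

INTERFACE

Orientations are given as a rotation vector (axis times angle).
In Python, from bench import r gives the robot as it stands. The module is installed in compiled form; this text tells all that it offers.
- The arm moves only by the tool arm_command, never from a script. Its argument "rows" is a list of rows, each an object of numbers: "fingers": the opening, from -1 (shut) to 1 (fully open); "x", "y", "z": the shift along the tool's x, y, z in m; "ax", "ay", "az": the turn, a rotation vector about the tool's x, y, z in degrees. In form: [{"fingers": .., "x": .., "y": .., "z": .., "ax": .., "ay": .., "az": ..}, ...]. A call has 1 to 10 rows; each row shifts and turns the commanded pose from where the row before left it, along the tool's axes as they then stand; what a row does not reach is not made up. A row lasts 1/12 s, in which the tool goes at most 41.7 mm and 7.16 degrees, less where a joint would pass 70% of its speed; a pose out of reach is approached as far as the arm can. A call is refused whole if a number of a shift passes 0.0417 or a number of a turn 7.16, either way. A call with a gripper value outside its range is refused whole. The fingers move at their own pace and stop on an object; "grip_force" is the grip in N (left out, the last holds). Time passes only in rows, so rows that do not move let the fingers close. It gives the time, the measured TCP pose, the force, the opening and the grip force at its end, in the units of the state.
- r.get_obs(): the state, without advancing time (a new reading comes with each control period).
- r.grab_frame(name): name is "scene" or "top" or "wrist"; returns a dict with "frame" (480x640x3 uint8, red, green, blue), "depth" (480x640 float32, m along the optical axis (not along the pixel's ray), 0 where there is no reading), "K" (3x3 intrinsics, pixels), "world_from_camera" (4x4, takes a point from camera to world coordinates). Camera axes: x right, y down, z forward; pixel columns grow to the right and rows downward; lengths in m; the calibration is good to about 2 mm. A picture is of the moment at which its call begins.
- r.hand_in(): hands the job in; it is judged then, once.
The state is a dict: "clock": time; "joints": joint angles; "qvel": joint speeds; "tau": joint torques, N m; "tcp_pos": TCP position; "orientation": TCP orientation; "contact_force": force on the tool from outside, world axes, zero at the start; "moment": the same for the moment, N m; "grip_width": finger opening in m; "gripper_force": force on a finger pad.
Only numpy, scipy, OpenCV 4.12 (cv2) and the standard library are available. Lean on these libraries where they do the work, as an engineer would, in place of code of your own. Each camera call takes 0.05 s, during which the arm holds its last target. There are 200 camera calls.

## Working session

There is one attempt and no reset: what is moved stays moved. The work goes in short steps, Python scripts to look and compute and a tool call to move; the robot and the scene stay as the last step left them, time stands still between calls to the robot, and variables do not carry over. Pictures are saved under pics/ and viewed, at most 10 in all, crops included, and the job is handed in when it is done.

Besides the shell and the picture viewer there is one more tool, called after "Call:" as name([rows], argument=value, ...), one row to a line, values as JSON. arm_command: Moves the arm, as the interface text tells. Its arguments: {"type":"object","properties":{"rows":{"type":"array"},"grip_force":{"type":"number"}},"required":["rows"]}

```bash
mkdir -p pics; python3 - <<'E'
from bench import r
import cv2,numpy as np
o=r.get_obs(); print({k:np.round(v,3).tolist() for k,v in o.items()})
for n in("top","scene"):
    f=r.grab_frame(n); np.savez(f"{n}.npz",**f); cv2.imwrite(f"pics/{n}0.png",f["frame"][...,::-1]); print(n,f["K"].round(1).tolist(),f["world_from_camera"].round(3).tolist())
E
```

```text
{'clock': 0.0, 'joints': [-1.42, 0.478, 0.022, 1.556, -0.011, 1.109, -0.083], 'qvel': [0.001, -0.0, -0.001, 0.001, -0.002, 0.001, 0.001], 'tau': [0.0, -59.644, 1.608, -28.121, 0.012, 0.009, 0.0], 'tcp_pos': [0.173, 0.652, 0.22], 'orientation': [-0.405, -3.115, 0.003], 'contact_force': [-0.287, -0.101, 0.849], 'moment': [0.036, 0.049, 0.051], 'gripper_force': 0.0, 'grip_width': 0.085}
top [[488.6, 0.0, 325.3], [0.0, 488.6, 245.9], [0.0, 0.0, 1.0]] [[0.102, -0.973, 0.205, 0.227], [-0.995, -0.1, 0.024, -0.02], [-0.003, -0.206, -0.979, 1.524], [0.0, 0.0, 0.0, 1.0]]
scene [[435.1, 0.0, 322.3], [0.0, 435.1, 240.9], [0.0, 0.0, 1.0]] [[0.827, -0.24, 0.508, -0.012], [-0.562, -0.345, 0.752, -0.798], [-0.005, -0.908, -0.42, 0.501], [0.0, 0.0, 0.0, 1.0]]
```

View pics/top0.png

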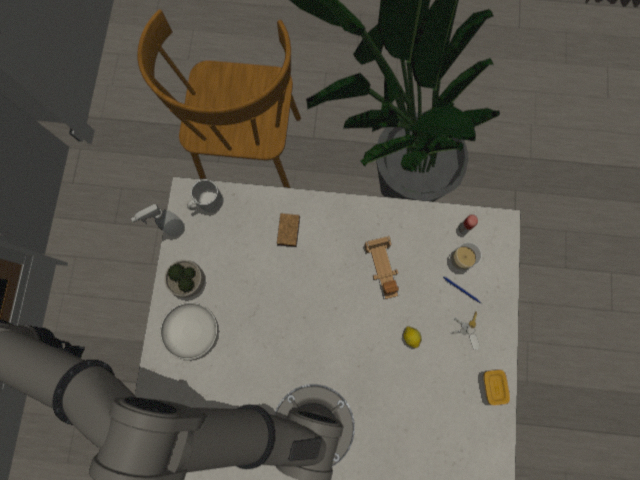

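View pics/scene0.png

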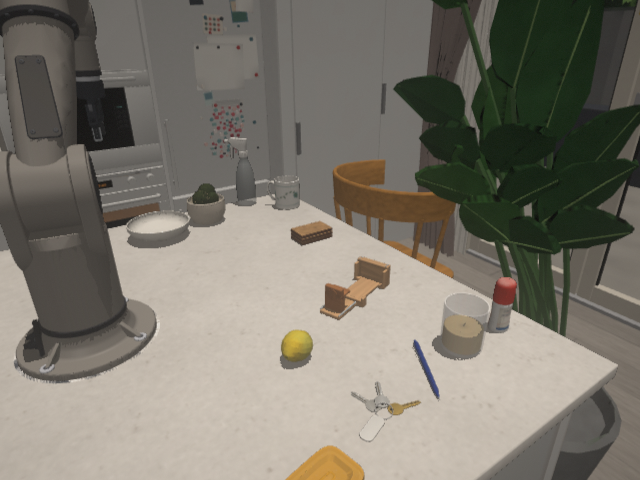

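The top view shows the pile at about (288,229). The caddy runs from the hood at (378,243) to the keeper at (390,288). The mug is at (204,196), the cactus at (184,278) and the candle at (465,257). The scene view confirms that the hood is at the far end and the keeper at the near end.

```bash
cat > h.py <<'E'
import numpy as np,cv2
def pts(f):
    d=f["depth"];v,u=np.mgrid[:480,:640];K=f["K"];T=f["world_from_camera"]
    p=np.stack([(u-K[0,2])/K[0,0]*d,(v-K[1,2])/K[1,1]*d,d],-1)
    return p@T[:3,:3].T+T[:3,3]
def ray(f,uv,z):
    K=f["K"];T=f["world_from_camera"];uv=np.atleast_2d(uv).astype(float)
    d=np.c_[(uv[:,0]-K[0,2])/K[0,0],(uv[:,1]-K[1,2])/K[1,1],np.ones(len(uv))]@T[:3,:3].T
    return T[:3,3]+d*((z-T[2,3])/d[:,2])[:,None]
E
python3 - <<'E'
from h import *
f=np.load("top.npz"); P=pts(f); im=f["frame"]
hsv=cv2.cvtColor(im,cv2.COLOR_RGB2HSV)
def box(u0,u1,v0,v1):
    m=np.zeros((480,640),bool); m[v0:v1,u0:u1]=1; return m
wood=(hsv[...,1]>75)
for n,b,z in(("pile",box(265,312,205,255),.03),("caddy",box(355,410,228,305),None)):
    m=(wood&b).astype(np.uint8)
    c=max(cv2.findContours(m,0,2)[0],key=cv2.contourArea)
    rc=cv2.boxPoints(cv2.minAreaRect(c)); print(n,cv2.contourArea(c),rc.tolist())
    mm=cv2.drawContours(np.zeros_like(m),[c],-1,1,-1)>0
    q=P[mm]; print(" z pct",np.percentile(q[:,2],[5,25,50,75,95]).round(4))
    for zz in ([.03] if z else [.008,.05]): print(zz,ray(f,rc,zz).round(4).tolist())
    for lo,hi in ((.02,.036),) if z else ((.003,.012),(.042,.054),(.055,.07)):
        s=mm&(P[...,2]>lo)&(P[...,2]<hi); Q=P[s]
        if len(Q)>8:
            r=cv2.minAreaRect(Q[:,:2].astype(np.float32)*1000); print("  z",lo,hi,len(Q),Q.mean(0).round(4),r)
for n,b in(("table",box(320,350,240,270)),("mug",box(183,222,175,216)),("cact",box(160,208,255,302)),("candle",box(445,485,238,278))):
    Q=P[b]; 
    if n!="table": Q=Q[(Q[:,2]>.04)&(Q[:,2]<.15)]
    print(n,len(Q),Q.mean(0).round(3),Q.min(0).round(3),Q.max(0).round(3))
big=cv2.resize(im[195:310,265:420],None,fx=5,fy=5,interpolation=cv2.INTER_CUBIC); cv2.imwrite("pics/crop.png",big[...,::-1])
E
```

```text
pile 552.5 [[276.31060791015625, 243.86004638671875], [279.96929931640625, 212.76107788085938], [299.05804443359375, 215.00680541992188], [295.39935302734375, 246.10577392578125]]
 z pct [0.0227 0.0276 0.0299 0.032  0.0353]
0.03 [[0.5304, 0.17, 0.03], [0.6317, 0.1708, 0.03], [0.6305, 0.1098, 0.03], [0.5293, 0.1097, 0.03]]
  z 0.02 0.036 565 [0.5817 0.14   0.0297] ((583.7620849609375, 140.0647430419922), (99.16565704345703, 60.84599304199219), 0.15556514263153076)
caddy 949.5 [[363.294189453125, 242.17649841308594], [388.7059326171875, 235.8235321044922], [403.2353515625, 293.941162109375], [377.8236083984375, 300.29412841796875]]
 z pct [0.0031 0.0071 0.0105 0.0424 0.0577]
0.008 [[0.5684, -0.1014, 0.008], [0.5972, -0.1801, 0.008], [0.4171, -0.239, 0.008], [0.3894, -0.1621, 0.008]]
0.05 [[0.5589, -0.0991, 0.05], [0.587, -0.1756, 0.05], [0.4118, -0.2329, 0.05], [0.3849, -0.1581, 0.05]]
  z 0.003 0.012 543 [ 0.5032 -0.1666  0.0077] ((486.52032470703125, -171.61024475097656), (174.34552001953125, 74.70018005371094), 22.088430404663086)
  z 0.042 0.054 185 [ 0.5066 -0.1635  0.0483] ((495.316162109375, -171.76914978027344), (170.62754821777344, 76.19763946533203), 21.999832153320312)
  z 0.055 0.07 67 [ 0.4462 -0.1878  0.0601] ((491.4422607421875, -164.492919921875), (166.67129516601562, 70.33624267578125), 17.435880661010742)
table 900 [ 0.52  -0.014  0.005] [ 0.227 -0.065 -0.009] [0.573 0.037 1.524]
mug 470 [0.655 0.408 0.072] [0.605 0.36  0.04 ] [0.7   0.456 0.102]
cact 1168 [0.39  0.426 0.077] [0.336 0.375 0.04 ] [0.448 0.487 0.116]
candle 580 [ 0.549 -0.416  0.06 ] [ 0.509 -0.452  0.04 ] [ 0.584 -0.375  0.098]
```

View pics/crop.png

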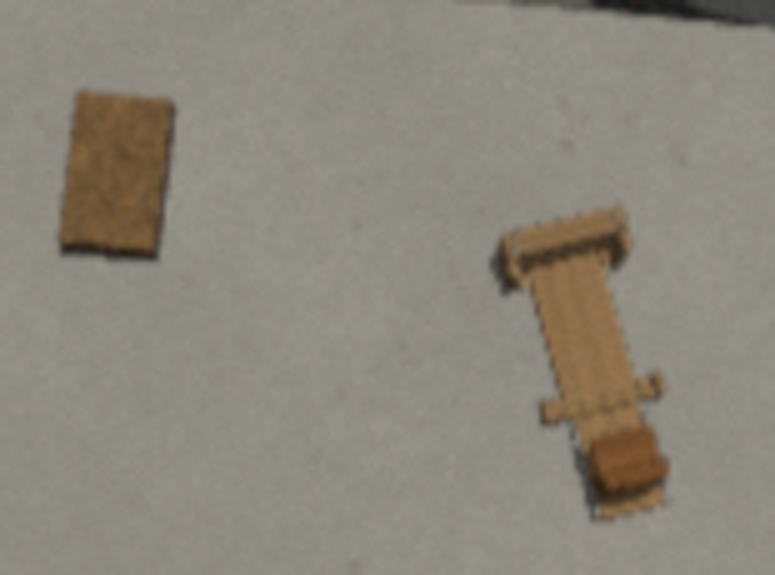

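Depth puts the pile at about (0.581, 0.140) with yaw near 0 and top at 0.030. The caddy yaw is about +20° and its keeper end points at the robot. I'll go over the pile for close wrist views.

Call:
arm_command([
  {"x":-0.0248,"y":-0.02,"z":-0.0015},
  {"x":-0.0248,"y":-0.02,"z":-0.0015},
  {"x":-0.0248,"y":-0.02,"z":-0.0015},
  {"x":-0.0248,"y":-0.02,"z":-0.0015},
  {"x":-0.0248,"y":-0.02,"z":-0.0015},
  {"x":-0.0248,"y":-0.02,"z":-0.0015},
  {"x":-0.0248,"y":-0.02,"z":-0.0015},
  {"x":-0.0248,"y":-0.02,"z":-0.0015},
  {"x":-0.0248,"y":-0.02,"z":-0.0015},
  {"x":-0.0248,"y":-0.02,"z":-0.0015},
])

```text
validation failed for argument at $.ro...
```

Call:
arm_command([
  {"x":-0.0248,"y":-0.02,"z":-0.0015},
  {"x":-0.0248,"y":-0.02,"z":-0.0015},
  {"x":-0.0248,"y":-0.02,"z":-0.0015},
  {"x":-0.0248,"y":-0.02,"z":-0.0015},
  {"x":-0.0248,"y":-0.02,"z":-0.0015},
  {"x":-0.0248,"y":-0.02,"z":-0.0015},
  {"x":-0.0248,"y":-0.02,"z":-0.0015},
  {"x":-0.0248,"y":-0.02,"z":-0.0015},
  {"x":-0.0248,"y":-0.02,"z":-0.0015},
  {"x":-0.0248,"y":-0.02,"z":-0.0015},
])

```text
validation failed for argument at $.ro...
```

Call:
arm_command([
  {"az":-4.9},
  {"az":-4.9},
  {"az":-4.9},
  {"x":0},
  {"x":0},
])

```text
validation failed for argument at $.ro...
```

```bash
python3 - <<'E'
from bench import r
import cv2,numpy as np
f=r.grab_frame("wrist"); np.savez("w1.npz",**f,tcp=r.get_obs()["tcp_pos"],ori=r.get_obs()["orientation"]); cv2.imwrite("pics/w1.png",f["frame"][...,::-1]); print(f["K"].round(1).tolist(),f["world_from_camera"].round(3).tolist())
E
```

```text
[[415.5, 0.0, 309.9], [0.0, 415.5, 232.2], [0.0, 0.0, 1.0]] [[0.257, 0.918, 0.304, 0.096], [0.966, -0.243, -0.083, 0.674], [-0.002, 0.315, -0.949, 0.372], [0.0, 0.0, 0.0, 1.0]]
```

View pics/w1.png

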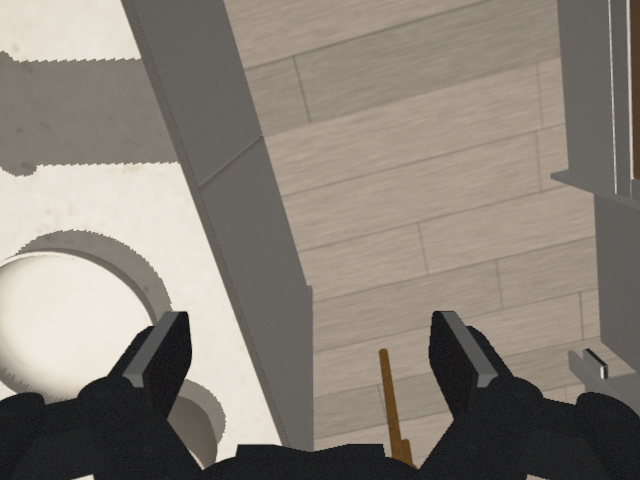

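The picture shows the arm still at its start pose, with open fingers at about (160,360) and (462,350). The moves were rejected, probably because every row needs all its keys.

Call:
arm_command([
  {"fingers":1,"x":-0.0248,"y":-0.02,"z":-0.0015,"ax":0,"ay":0,"az":0},
  {"fingers":1,"x":-0.0248,"y":-0.02,"z":-0.0015,"ax":0,"ay":0,"az":0},
  {"fingers":1,"x":-0.0248,"y":-0.02,"z":-0.0015,"ax":0,"ay":0,"az":0},
  {"fingers":1,"x":-0.0248,"y":-0.02,"z":-0.0015,"ax":0,"ay":0,"az":0},
  {"fingers":1,"x":-0.0248,"y":-0.02,"z":-0.0015,"ax":0,"ay":0,"az":0},
  {"fingers":1,"x":-0.0248,"y":-0.02,"z":-0.0015,"ax":0,"ay":0,"az":0},
  {"fingers":1,"x":-0.0248,"y":-0.02,"z":-0.0015,"ax":0,"ay":0,"az":0},
  {"fingers":1,"x":-0.0248,"y":-0.02,"z":-0.0015,"ax":0,"ay":0,"az":0},
  {"fingers":1,"x":-0.0248,"y":-0.02,"z":-0.0015,"ax":0,"ay":0,"az":0},
  {"fingers":1,"x":-0.0248,"y":-0.02,"z":-0.0015,"ax":0,"ay":0,"az":0},
])

```text
clock: 0.98
tcp_pos: [0.3619, 0.3942, 0.2359]
orientation: [-0.405, -3.115, 0.0]
contact_force: [0.1, -0.5, 0.1]
grip_width: 0.0855
gripper_force: 0.0
```

Call:
arm_command([
  {"fingers":1,"x":-0.0248,"y":-0.02,"z":-0.0015,"ax":0,"ay":0,"az":0},
  {"fingers":1,"x":-0.0248,"y":-0.02,"z":-0.0015,"ax":0,"ay":0,"az":0},
  {"fingers":1,"x":-0.0248,"y":-0.02,"z":-0.0015,"ax":0,"ay":0,"az":0},
  {"fingers":1,"x":-0.0248,"y":-0.02,"z":-0.0015,"ax":0,"ay":0,"az":0},
  {"fingers":1,"x":-0.0248,"y":-0.02,"z":-0.0015,"ax":0,"ay":0,"az":0},
  {"fingers":1,"x":-0.0248,"y":-0.02,"z":-0.0015,"ax":0,"ay":0,"az":0},
  {"fingers":1,"x":-0.0248,"y":-0.02,"z":-0.0015,"ax":0,"ay":0,"az":0},
  {"fingers":1,"x":-0.0248,"y":-0.02,"z":-0.0015,"ax":0,"ay":0,"az":0},
  {"fingers":1,"x":-0.0248,"y":-0.02,"z":-0.0015,"ax":0,"ay":0,"az":0},
  {"fingers":1,"x":-0.0248,"y":-0.02,"z":-0.0015,"ax":0,"ay":0,"az":0},
])

```text
clock: 1.82
tcp_pos: [0.5504, 0.1375, 0.2509]
orientation: [-0.405, -3.115, 0.0]
contact_force: [-0.1, -0.4, -0.5]
grip_width: 0.0853
gripper_force: 0.0
```

Call:
arm_command([
  {"fingers":1,"x":0,"y":0,"z":0,"ax":0,"ay":0,"az":-4.9},
  {"fingers":1,"x":0,"y":0,"z":0,"ax":0,"ay":0,"az":-4.9},
  {"fingers":1,"x":0,"y":0,"z":0,"ax":0,"ay":0,"az":-4.9},
  {"fingers":1,"x":0,"y":0,"z":0,"ax":0,"ay":0,"az":0},
  {"fingers":1,"x":0,"y":0,"z":0,"ax":0,"ay":0,"az":0},
])

```text
clock: 2.23
tcp_pos: [0.5497, 0.1388, 0.2507]
orientation: [-0.008, -3.141, 0.0]
contact_force: [-0.5, 0.3, 0.7]
grip_width: 0.0857
gripper_force: 0.0
```

```bash
cat > snap.py <<'E'
import sys,cv2,numpy as np
from bench import r
cam,n=sys.argv[1:3]
f=r.grab_frame(cam);o=r.get_obs(); np.savez(n+".npz",**f,tcp=o["tcp_pos"],ori=o["orientation"]); cv2.imwrite(f"pics/{n}.png",f["frame"][...,::-1]); print(o["clock"],np.round(o["tcp_pos"],4),np.round(o["orientation"],4),np.round(o["joints"],2),np.round(f["world_from_camera"][:3,3],3))
E
python3 snap.py wrist w2
```

```text
2.2833 [0.5497 0.1389 0.2507] [-7.5000e-03 -3.1413e+00  1.0000e-04] [-0.58  0.27  0.27  1.8  -0.08  1.08  1.29] [0.47  0.14  0.403]
```

View pics/w2.png

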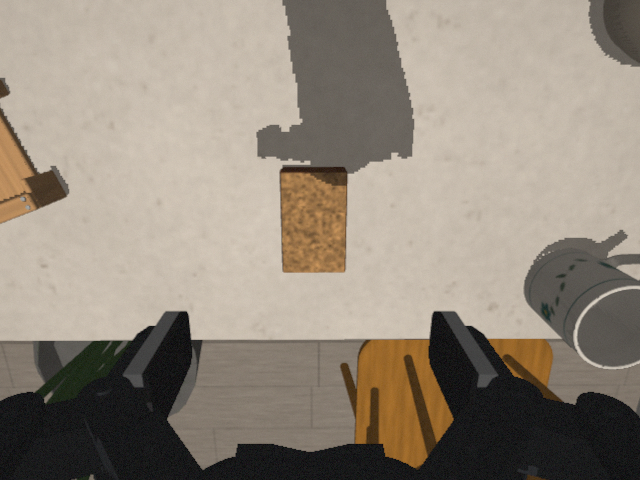

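The pile is at (281–347, 168–272), nearly square to the view, with the mug at (590,300) and the caddy's hooded corner at (50,190). Next I'll measure the pile and the fingertips, then look at the caddy.

```bash
python3 - <<'E'
from h import *
from scipy.spatial.transform import Rotation as R
f=np.load("w2.npz"); P=pts(f); im=f["frame"]; hsv=cv2.cvtColor(im,cv2.COLOR_RGB2HSV)
m=((hsv[...,1]>85)).astype(np.uint8); m[:150]=0;m[290:]=0;m[:,:260]=0;m[:,370:]=0
c=max(cv2.findContours(m,0,2)[0],key=cv2.contourArea)
# top face only, by depth
print("z",np.percentile(P[cv2.drawContours(m*0,[c],-1,1,-1)>0][:,2],[5,50,95]).round(4))
t=m.astype(bool)&(P[...,2]>.026)&(P[...,2]<.034)
c=max(cv2.findContours(t.astype(np.uint8),0,2)[0],key=cv2.contourArea)
w=ray(f,c[:,0]+0.,.03)[:,:2]; print(cv2.minAreaRect((w*1000).astype(np.float32)))
rc=cv2.minAreaRect(c);print(rc)
# finger geometry in tool frame
Rt=R.from_rotvec(f["ori"]).as_matrix(); Q=(P-f["tcp"])@Rt
d=f["depth"]
s=(d>0.02)&(d<.22); s[:300]=0
q=Q[s]; 
for lo,hi in((-.06,-.02),(.02,.06)):
    k=q[(q[:,1]>lo)&(q[:,1]<hi)]; print(len(k),"z max",np.sort(k[:,2])[-20:].round(4)[[0,10,19]]); k=k[k[:,2]>k[:,2].max()-.006]; print(k.min(0).round(4),k.max(0).round(4))
E
```

```text
z [0.026  0.0294 0.0307]
((584.8141479492188, 142.61077880859375), (60.53037643432617, 99.12953186035156), 89.95409393310547)
((313.0, 221.5), (101.0, 66.0), 90.0)
16531 z max [-0.0235 -0.0232 -0.022 ]
[-0.0119 -0.0489 -0.028 ] [ 0.0102 -0.0416 -0.022 ]
15929 z max [-0.0233 -0.023  -0.0221]
[-0.0117  0.0428 -0.028 ] [ 0.0102  0.0498 -0.0221]
```

Call:
arm_command([
  {"fingers":1,"x":0.01,"y":-0.031,"z":-0.002,"ax":0,"ay":0,"az":-2},
  {"fingers":1,"x":0.01,"y":-0.031,"z":-0.002,"ax":0,"ay":0,"az":-2},
  {"fingers":1,"x":0.01,"y":-0.031,"z":-0.002,"ax":0,"ay":0,"az":-2},
  {"fingers":1,"x":0.01,"y":-0.031,"z":-0.002,"ax":0,"ay":0,"az":-2},
  {"fingers":1,"x":0.01,"y":-0.031,"z":-0.002,"ax":0,"ay":0,"az":-2},
  {"fingers":1,"x":0.0,"y":-0.031,"z":-0.002,"ax":0,"ay":0,"az":-2},
  {"fingers":1,"x":-0.01,"y":-0.031,"z":-0.002,"ax":0,"ay":0,"az":-2},
  {"fingers":1,"x":-0.01,"y":-0.031,"z":-0.002,"ax":0,"ay":0,"az":-2},
  {"fingers":1,"x":-0.01,"y":-0.031,"z":-0.002,"ax":0,"ay":0,"az":-2},
  {"fingers":1,"x":-0.01,"y":-0.031,"z":-0.002,"ax":0,"ay":0,"az":-2},
])

```text
clock: 3.12
tcp_pos: [0.5867, -0.1602, 0.2711]
orientation: [-0.542, 3.094, 0.0]
contact_force: [0.3, 0.3, 0.4]
grip_width: 0.0853
gripper_force: 0.0
```

Call:
arm_command([
  {"fingers":1,"x":0,"y":0,"z":0,"ax":0,"ay":0,"az":0},
  {"fingers":1,"x":0,"y":0,"z":0,"ax":0,"ay":0,"az":0},
  {"fingers":1,"x":0,"y":0,"z":0,"ax":0,"ay":0,"az":0},
])

```text
clock: 3.37
tcp_pos: [0.5858, -0.1581, 0.2704]
orientation: [0.54, -3.094, -0.001]
contact_force: [0.0, 0.4, -0.2]
grip_width: 0.0856
gripper_force: 0.0
```

```bash
python3 snap.py wrist w3
```

```text
3.4167 [ 0.5858 -0.1575  0.2705] [ 5.4240e-01 -3.0937e+00 -1.7000e-03] [-0.14  0.33  0.39  1.69 -0.14  1.15  2.2 ] [ 0.511 -0.185  0.423]
```

View pics/w3.png

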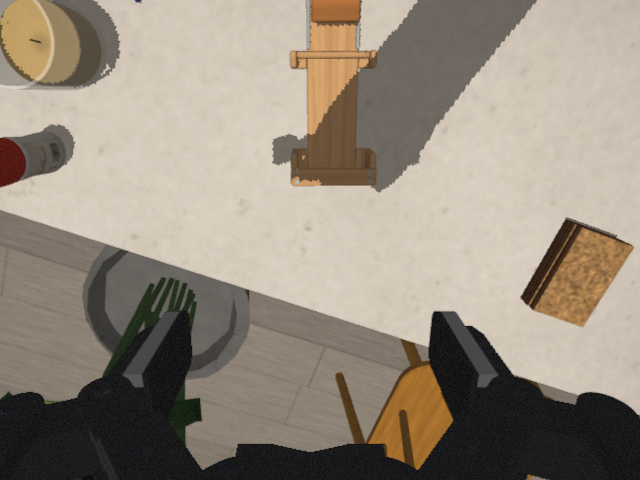

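The caddy appears almost upright in this view, so its yaw is about 20°. The hood spans (292–377, 150–185), the sill is at row ~60 and the keeper is cut off at the top. Next I'll measure the caddy and check the finger geometry.

```bash
python3 - <<'E'
from h import *
from scipy.spatial.transform import Rotation as R
f=np.load("w3.npz"); P=pts(f); im=f["frame"]
Rt=R.from_rotvec(f["ori"]).as_matrix(); Q=(P-f["tcp"])@Rt
for u,v in((180,315),(170,315),(155,345),(140,370),(130,382),(186,345),(188,330),(180,370),(445,315),(310,455),(260,455),(100,420)): print((u,v),f["depth"][v,u].round(4),Q[v,u].round(4))
M=lambda s:cv2.minAreaRect((s*1000).astype(np.float32))
reg=np.zeros((480,640),bool);reg[0:195,280:390]=1
hd=reg&(P[...,2]>.046)&(P[...,2]<.056); hd[:130]=0
print("hood",hd.sum(),P[hd].mean(0).round(4),M(P[hd][:,:2]))
hsv=cv2.cvtColor(im,cv2.COLOR_RGB2HSV)
wood=hsv[...,1]>60
# floor/deck edges rows 75-140
L=[];Rr=[]
for v in range(75,142):
    us=np.where(wood[v,290:385]&(P[v,290:385,2]>.004)&(P[v,290:385,2]<.013))[0]+290
    if len(us)>20: L.append((us[0]-.5,v));Rr.append((us[-1]+.5,v))
for n,e in(("L",L),("R",Rr)):
    w=ray(f,e,.008)[:,:2]; vx,vy,x0,y0=cv2.fitLine(w.astype(np.float32),cv2.DIST_HUBER,0,.001,.001).ravel(); print(n,len(e),np.degrees(np.arctan2(vy,vx)).round(2),x0.round(4),y0.round(4))
a=np.median(ray(f,L,.008),0);b=np.median(ray(f,Rr,.008),0);print(a,b,np.linalg.norm(a-b))
# posts tops z .022 & sill
for n,u0,u1 in(("postL",286,306),("postR",362,382)):
    s=np.zeros_like(reg);s[45:75,u0:u1]=1;s&=(P[...,2]>.016)&(P[...,2]<.027); print(n,s.sum(),P[s].mean(0).round(4),M(P[s][:,:2]))
E
```

```text
(180, 315) 0.1384 [ 0.0101 -0.0435 -0.0296]
(170, 315) 0.1384 [ 0.0101 -0.0468 -0.0296]
(155, 345) 0.1225 [ 0.0097 -0.0458 -0.0465]
(140, 370) 0.1111 [ 0.0098 -0.0456 -0.0584]
(130, 382) 0.1041 [ 0.0114 -0.0452 -0.0653]
(186, 345) 0.1446 [-0.003  -0.0433 -0.0274]
(188, 330) 0.1464 [ 0.001  -0.0432 -0.0242]
(180, 370) 0.1368 [-0.0064 -0.043  -0.0367]
(445, 315) 0.1389 [ 0.0096  0.045  -0.029 ]
(310, 455) 0.0856 [ 0.0092 -0.0001 -0.0855]
(260, 455) 0.0859 [ 0.0089 -0.0104 -0.0852]
(100, 420) 0.0929 [ 0.0107 -0.0471 -0.0773]
hood 1501 [ 0.5701 -0.1411  0.0493] ((570.259033203125, -141.2765350341797), (15.975866317749023, 77.62257385253906), 19.50655746459961)
L 67 19.61 0.5173 -0.1857
R 67 20.14 0.5123 -0.137
[ 0.52321181 -0.18361584  0.008     ] [ 0.50704019 -0.13858439  0.008     ] 0.04784718151310057
postL 113 [ 0.4873 -0.2092  0.0208] ((486.86322021484375, -207.9651641845703), (13.425342559814453, 7.970003128051758), 18.816417694091797)
postR 124 [ 0.4629 -0.1424  0.0205] ((462.9310607910156, -142.1875457763672), (14.184270858764648, 8.718405723571777), 38.969722747802734)
```

Both views put the caddy origin at (0.523, -0.158) with yaw 19.8°. Its sizes check out: hood 16×78, deck 48, and 101 mm from hood to posts. The visible fingertips sit about 29 mm farther back than the text implies, so I'll go down to the pile carefully and check there.

Call:
arm_command([
  {"fingers":1,"x":0,"y":0,"z":0,"ax":0,"ay":0,"az":6.63},
  {"fingers":1,"x":0,"y":0,"z":0,"ax":0,"ay":0,"az":6.63},
  {"fingers":1,"x":0,"y":0,"z":0,"ax":0,"ay":0,"az":6.63},
])

```text
clock: 3.67
tcp_pos: [0.5858, -0.1571, 0.271]
orientation: [-0.007, -3.141, -0.002]
contact_force: [0.6, -0.5, -1.1]
grip_width: 0.0853
gripper_force: 0.0
```

Call:
arm_command([
  {"fingers":1,"x":0.001,"y":0.03,"z":0.015,"ax":0,"ay":0,"az":0},
  {"fingers":1,"x":0.001,"y":0.03,"z":0.015,"ax":0,"ay":0,"az":0},
  {"fingers":1,"x":0.001,"y":0.03,"z":0.015,"ax":0,"ay":0,"az":0},
  {"fingers":1,"x":0.001,"y":0.03,"z":0.015,"ax":0,"ay":0,"az":0},
  {"fingers":1,"x":0.001,"y":0.03,"z":0.015,"ax":0,"ay":0,"az":0},
  {"fingers":1,"x":0.001,"y":0.03,"z":0.015,"ax":0,"ay":0,"az":0},
  {"fingers":1,"x":0.001,"y":0.03,"z":0.015,"ax":0,"ay":0,"az":0},
  {"fingers":1,"x":0.001,"y":0.03,"z":0.015,"ax":0,"ay":0,"az":0},
  {"fingers":1,"x":0.001,"y":0.03,"z":0.015,"ax":0,"ay":0,"az":0},
  {"fingers":1,"x":0.001,"y":0.03,"z":0.015,"ax":0,"ay":0,"az":0},
])

```text
clock: 4.5
tcp_pos: [0.5749, 0.1441, 0.1206]
orientation: [0.002, -3.142, -0.002]
contact_force: [0.2, 0.7, -0.1]
grip_width: 0.0855
gripper_force: 0.0
```

Call:
arm_command([
  {"fingers":1,"x":0,"y":0,"z":0,"ax":0,"ay":0,"az":0},
  {"fingers":1,"x":0,"y":0,"z":0,"ax":0,"ay":0,"az":0},
])

```text
clock: 4.67
tcp_pos: [0.5742, 0.1448, 0.12]
orientation: [0.009, -3.139, -0.001]
contact_force: [0.4, -1.2, 0.9]
grip_width: 0.0856
gripper_force: 0.0
```

```bash
python3 snap.py wrist w4; python3 - <<'E'
from h import *
f=np.load("w4.npz"); P=pts(f); im=f["frame"]
t=(P[...,2]>.024)&(P[...,2]<.036)&(abs(P[...,1]-.142)<.045)&(abs(P[...,0]-.58)<.07); 
c=max(cv2.findContours(t.astype(np.uint8),0,2)[0],key=cv2.contourArea)
w=ray(f,c[:,0]+0.,.03)[:,:2]; print(len(c),cv2.minAreaRect((w*1000).astype(np.float32)),cv2.boundingRect(c))
E
```

```text
4.7167 [0.5752 0.1425 0.1208] [ 0.0037 -3.1407  0.    ] [-0.59  0.47  0.32  1.86 -0.19  0.84  1.4 ] [0.495 0.145 0.273]
77 ((584.5499877929688, 142.57275390625), (60.807456970214844, 99.36736297607422), 89.94271087646484) (254, 168, 103, 151)
```

Call:
arm_command([
  {"fingers":1,"x":0,"y":0,"z":0.018,"ax":0,"ay":0,"az":0},
  {"fingers":1,"x":0,"y":0,"z":0.018,"ax":0,"ay":0,"az":0},
  {"fingers":1,"x":0,"y":0,"z":0.018,"ax":0,"ay":0,"az":0},
  {"fingers":1,"x":0,"y":0,"z":0.018,"ax":0,"ay":0,"az":0},
  {"fingers":1,"x":0,"y":0,"z":0.018,"ax":0,"ay":0,"az":0},
  {"fingers":1,"x":0,"y":0,"z":0,"ax":0,"ay":0,"az":0},
  {"fingers":1,"x":0,"y":0,"z":0,"ax":0,"ay":0,"az":0},
])

```text
clock: 5.3
tcp_pos: [0.576, 0.1397, 0.0312]
orientation: [-0.003, -3.141, 0.001]
contact_force: [0.1, -0.1, 0.8]
grip_width: 0.0854
gripper_force: 0.0
```

```bash
cat > tips.py <<'E'
from h import *
import sys
f=np.load(sys.argv[1]); P=pts(f);d=f["depth"]
fg=(f["frame"].max(-1)<140)&(d>.02)&(d<.16); fg[:290]=0
print("tcp",f["tcp"])
for lo,hi in((-.06,-.02),(.02,.06)):
    y=P[...,1]-f["tcp"][1]; k=P[fg&(y>lo)&(y<hi)&(abs(P[...,0]-f["tcp"][0])<.012)]
    print(len(k),np.sort(k[:,2])[[0,5,20,60]].round(4))
for u,v in((180,315),(186,345),(188,330),(445,315),(310,280),(310,455)): print((u,v),P[v,u].round(4))
E
python3 snap.py wrist w5; python3 tips.py w5.npz
```

```text
5.35 [0.5769 0.1402 0.032 ] [ 2.9000e-03  3.1405e+00 -1.0000e-04] [-0.55  0.6   0.27  1.91 -0.25  0.67  1.44] [0.496 0.141 0.184]
tcp [0.57689394 0.14015393 0.03200914]
9987 [0.0536 0.054  0.0549 0.0558]
10156 [0.0545 0.0547 0.0552 0.0564]
(180, 315) [0.5659 0.0973 0.0609]
(186, 345) [0.5782 0.0978 0.0597]
(188, 330) [0.5752 0.0975 0.0551]
(445, 315) [0.567  0.1861 0.0593]
(310, 280) [0.5677 0.1406 0.0297]
(310, 455) [0.5671 0.1407 0.1165]
```

View pics/w5.png

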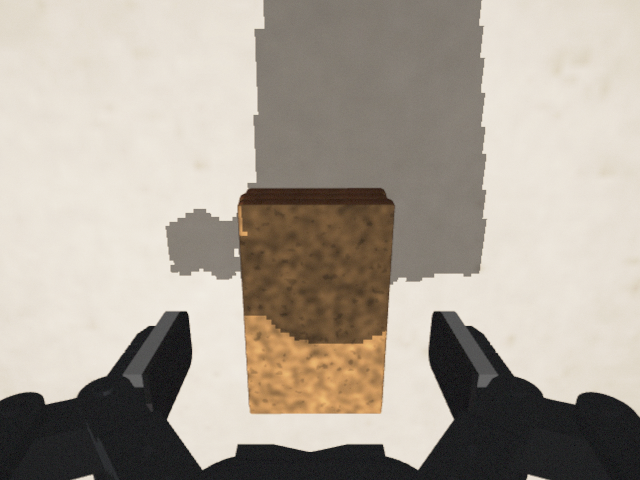

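The picture shows both fingertips (188,315 and 432,315) standing clear above the pile at z≈0.054, and the pile centred at u≈315. So the tips really are higher than the reported TCP suggests. I'll close part-way here to see how far they swing.

Call:
arm_command([
  {"fingers":0.6,"x":0,"y":0,"z":0,"ax":0,"ay":0,"az":0},
  {"fingers":0.6,"x":0,"y":0,"z":0,"ax":0,"ay":0,"az":0},
  {"fingers":0.6,"x":0,"y":0,"z":0,"ax":0,"ay":0,"az":0},
  {"fingers":0.6,"x":0,"y":0,"z":0,"ax":0,"ay":0,"az":0},
  {"fingers":0.6,"x":0,"y":0,"z":0,"ax":0,"ay":0,"az":0},
])

```text
clock: 5.77
tcp_pos: [0.5765, 0.1412, 0.0313]
orientation: [0.0, 3.141, 0.0]
contact_force: [0.5, 0.2, -0.1]
grip_width: 0.0682
gripper_force: 0.0
```

```bash
python3 snap.py wrist w6; python3 tips.py w6.npz; python3 - <<'E'
from h import *
f=np.load("w6.npz"); P=pts(f)
t=(P[...,2]>.024)&(P[...,2]<.036)&(abs(P[...,1]-.142)<.045)&(abs(P[...,0]-.58)<.07)
c=max(cv2.findContours(t.astype(np.uint8),0,2)[0],key=cv2.contourArea)
w=ray(f,c[:,0]+0.,.03)[:,:2]; print(cv2.minAreaRect((w*1000).astype(np.float32)))
from bench import r
o=r.get_obs(); print(o["tcp_pos"],o["orientation"],o["qvel"].round(3),o["grip_width"])
E
```

```text
5.8167 [0.5764 0.1412 0.0312] [4.0000e-04 3.1412e+00 3.0000e-04] [-0.55  0.6   0.27  1.91 -0.25  0.67  1.44] [0.497 0.142 0.184]
tcp [0.57644784 0.14115891 0.0311855 ]
15376 [0.048  0.0484 0.0492 0.0505]
14702 [0.0488 0.0497 0.0502 0.0514]
(180, 315) [ 6.013e-01  7.700e-02 -4.000e-04]
(186, 345) [0.5668 0.1055 0.0779]
(188, 330) [0.5669 0.1037 0.0695]
(445, 315) [ 6.015e-01  2.095e-01 -5.000e-04]
(310, 280) [0.5685 0.142  0.0291]
(310, 455) [0.5678 0.142  0.1164]
((583.9644775390625, 142.63693237304688), (60.147098541259766, 99.85859680175781), 89.939453125)
[0.57644784 0.14115891 0.0311855 ] [3.98712762e-04 3.14120749e+00 3.29985798e-04] [ 0.001  0.004 -0.002  0.    -0.001  0.001  0.   ] 0.06849620018572676
```

At 68 mm opening the tips are at z≈0.0485. I'll descend in small steps and watch the force.

Call:
arm_command([
  {"fingers":0.85,"x":0,"y":0.0014,"z":0,"ax":0,"ay":0,"az":0},
  {"fingers":0.85,"x":0,"y":0,"z":0.005,"ax":0,"ay":0,"az":0},
  {"fingers":0.85,"x":0,"y":0,"z":0.006,"ax":0,"ay":0,"az":0},
  {"fingers":0.85,"x":0,"y":0,"z":0.006,"ax":0,"ay":0,"az":0},
  {"fingers":0.85,"x":0,"y":0,"z":0,"ax":0,"ay":0,"az":0},
])

```text
clock: 6.23
tcp_pos: [0.5752, 0.1422, 0.0122]
orientation: [-0.0, -3.139, 0.001]
contact_force: [-0.6, 0.3, 0.2]
grip_width: 0.0791
gripper_force: 0.0
```

Call:
arm_command([
  {"fingers":0.85,"x":0,"y":0,"z":0.003,"ax":0,"ay":0,"az":0},
  {"fingers":0.85,"x":0,"y":0,"z":0.003,"ax":0,"ay":0,"az":0},
  {"fingers":0.85,"x":0,"y":0,"z":0,"ax":0,"ay":0,"az":0},
])

```text
clock: 6.48
tcp_pos: [0.576, 0.1423, 0.0073]
orientation: [-0.001, -3.141, 0.0]
contact_force: [-0.4, -0.2, 0.2]
grip_width: 0.0792
gripper_force: 0.0
```

```bash
python3 snap.py wrist w7; python3 tips.py w7.npz|head -3
```

```text
6.5333 [0.5762 0.1424 0.0076] [-6.0000e-04 -3.1411e+00  3.0000e-04] [-0.54  0.64  0.26  1.91 -0.26  0.63  1.45] [0.496 0.143 0.16 ]
tcp [0.57615008 0.14235886 0.00757129]
14884 [0.0244 0.0274 0.0281 0.0284]
14147 [0.0253 0.026  0.0281 0.0284]
```

No contact, and the tips are at about 0.028. I'll keep going.

Call:
arm_command([
  {"fingers":0.85,"x":0,"y":0,"z":0.005,"ax":0,"ay":0,"az":0},
  {"fingers":0.85,"x":0,"y":0,"z":0.005,"ax":0,"ay":0,"az":0},
  {"fingers":0.85,"x":0,"y":0,"z":0,"ax":0,"ay":0,"az":0},
])

```text
clock: 6.78
tcp_pos: [0.5756, 0.1423, -0.0031]
orientation: [-0.0, -3.14, 0.001]
contact_force: [0.1, -0.2, 0.1]
grip_width: 0.0791
gripper_force: 0.0
```

Call:
arm_command([
  {"fingers":0.85,"x":0,"y":0,"z":0.004,"ax":0,"ay":0,"az":0},
  {"fingers":0.85,"x":0,"y":0,"z":0.002,"ax":0,"ay":0,"az":0},
  {"fingers":0.85,"x":0,"y":0,"z":0,"ax":0,"ay":0,"az":0},
])

```text
clock: 7.03
tcp_pos: [0.576, 0.1424, -0.0087]
orientation: [-0.001, -3.141, 0.0]
contact_force: [-0.6, 0.0, -0.7]
grip_width: 0.0788
gripper_force: 0.0
```

```bash
python3 snap.py wrist w8; python3 tips.py w8.npz|head -3
```

```text
7.0833 [ 0.5761  0.1424 -0.0084] [-5.0000e-04 -3.1411e+00  3.0000e-04] [-0.53  0.66  0.25  1.92 -0.27  0.6   1.46] [0.496 0.143 0.144]
tcp [ 0.57613223  0.14238301 -0.00838858]
15551 [-0.0011 -0.001  -0.0007 -0.0005]
14796 [-0.0012 -0.0011 -0.0009 -0.0006]
```

View pics/w8.png

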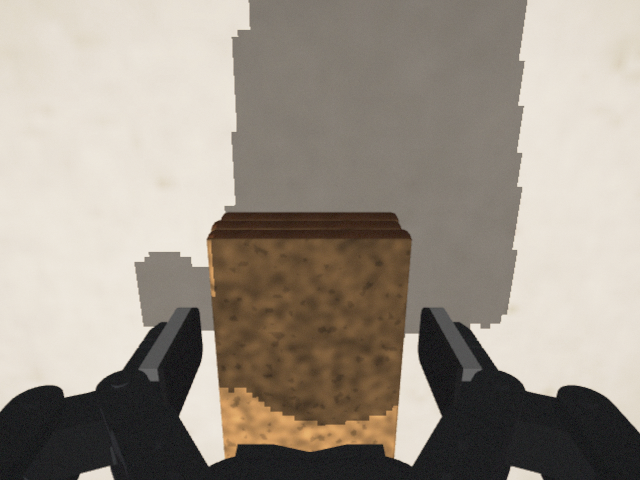

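The fingers straddle the pile and the tips are about 12 mm above the worktop, judging by their shadow offset. I'll go 4.5 mm lower and close firmly.

Call:
arm_command([
  {"fingers":0.85,"x":0,"y":0,"z":0.0025,"ax":0,"ay":0,"az":0},
  {"fingers":0.85,"x":0,"y":0,"z":0.002,"ax":0,"ay":0,"az":0},
  {"fingers":0.6,"x":0,"y":0,"z":0,"ax":0,"ay":0,"az":0},
  {"fingers":0.6,"x":0,"y":0,"z":0,"ax":0,"ay":0,"az":0},
  {"fingers":0.6,"x":0,"y":0,"z":0,"ax":0,"ay":0,"az":0},
])

```text
clock: 7.5
tcp_pos: [0.5764, 0.1424, -0.0126]
orientation: [0.001, 3.142, 0.0]
contact_force: [0.1, -0.0, -0.2]
grip_width: 0.0685
gripper_force: 0.0
```

Call:
arm_command([
  {"fingers":0.2,"x":0,"y":0,"z":0,"ax":0,"ay":0,"az":0},
  {"fingers":-0.2,"x":0,"y":0,"z":0,"ax":0,"ay":0,"az":0},
  {"fingers":-1,"x":0,"y":0,"z":0,"ax":0,"ay":0,"az":0},
  {"fingers":-1,"x":0,"y":0,"z":0,"ax":0,"ay":0,"az":0},
  {"fingers":-1,"x":0,"y":0,"z":0,"ax":0,"ay":0,"az":0},
  {"fingers":-1,"x":0,"y":0,"z":0,"ax":0,"ay":0,"az":0},
], grip_force=70)

```text
clock: 8.0
tcp_pos: [0.5767, 0.1424, -0.0122]
orientation: [0.001, 3.141, 0.0]
contact_force: [-1.6, -0.7, 5.3]
grip_width: 0.0611
gripper_force: 77.0
```

```bash
python3 snap.py wrist w9; python3 - <<'E'
from h import *
f=np.load("w9.npz"); P=pts(f);y=P[...,1]-f["tcp"][1]
im=f["frame"]; d=f["depth"]
k=(abs(P[...,0]-f["tcp"][0])<.012)&(abs(y)<.05)&(P[...,2]<.06)&(im.max(-1)<110)&(abs(y)>.031)
for s in(-1,1):
    q=P[k&(y*s>0)]; print(len(q),np.sort(q[:,2])[[0,5,20,60]].round(4))
t=(P[...,2]>.024)&(P[...,2]<.036)&(abs(y)<.04)&(abs(P[...,0]-.58)<.07)
c=max(cv2.findContours(t.astype(np.uint8),0,2)[0],key=cv2.contourArea)
w=ray(f,c[:,0]+0.,.03)[:,:2]; print(w.min(0),w.max(0))
from bench import r
o=r.get_obs();print(o["tcp_pos"],o["contact_force"],o["grip_width"],o["gripper_force"])
E
```

```text
8.05 [ 0.5767  0.1424 -0.0122] [7.000e-04 3.141e+00 3.000e-04] [-0.53  0.67  0.24  1.92 -0.27  0.59  1.46] [0.497 0.143 0.14 ]
6394 [-0.0014  0.0062  0.0094  0.0115]
6710 [-0.0016 -0.0008  0.0088  0.011 ]
[0.53388034 0.10079865] [0.61446648 0.18226949]
[ 0.57665625  0.1424458  -0.01218244] [-1.15718382 -0.42390431  5.78164286] 0.06103602088063549 76.98437131941319
```

Gripped at 61 mm opening with 77 N. Lifting to check the hold.

Call:
arm_command([
  {"fingers":-1,"x":0,"y":0,"z":-0.004,"ax":0,"ay":0,"az":0},
  {"fingers":-1,"x":0,"y":0,"z":-0.01,"ax":0,"ay":0,"az":0},
  {"fingers":-1,"x":0,"y":0,"z":-0.016,"ax":0,"ay":0,"az":0},
  {"fingers":-1,"x":0,"y":0,"z":-0.02,"ax":0,"ay":0,"az":0},
  {"fingers":-1,"x":0,"y":0,"z":-0.02,"ax":0,"ay":0,"az":0},
  {"fingers":-1,"x":0,"y":0,"z":-0.02,"ax":0,"ay":0,"az":0},
  {"fingers":-1,"x":0,"y":0,"z":-0.02,"ax":0,"ay":0,"az":0},
  {"fingers":-1,"x":0,"y":0,"z":0,"ax":0,"ay":0,"az":0},
  {"fingers":-1,"x":0,"y":0,"z":0,"ax":0,"ay":0,"az":0},
  {"fingers":-1,"x":0,"y":0,"z":0,"ax":0,"ay":0,"az":0},
])

```text
clock: 8.88
tcp_pos: [0.5755, 0.1425, 0.0968]
orientation: [-0.0, -3.14, 0.0]
contact_force: [-0.2, 0.1, -1.3]
grip_width: 0.0607
gripper_force: 76.3
```

```bash
python3 snap.py scene s2; python3 snap.py wrist w10; python3 - <<'E'
import cv2,numpy as np
a=cv2.imread("pics/s2.png")[150:290,240:420]; b=cv2.imread("pics/w10.png")
a=cv2.resize(a,(617,480)); b=cv2.resize(b[180:480,180:440],(416,480)); o=np.hstack([a,b]); cv2.imwrite("pics/both.png",cv2.resize(o,(800,372)))
from h import *
from scipy.spatial.transform import Rotation as R
f=np.load("w10.npz");P=pts(f);Q=(P-f["tcp"])@R.from_rotvec(f["ori"]).as_matrix()
t=(abs(Q[...,1])<.028)&(Q[...,2]>-.06)&(Q[...,2]<-.005)
top=t&(Q[...,2]<-.034)&(Q[...,2]>-.05)&(Q[...,0]>.013)
q=Q[top]; A=np.c_[q[:,:2],np.ones(len(q))]; k=np.linalg.lstsq(A,q[:,2],rcond=None)[0]; print("top plane tool",k,len(q))
for y0 in(-.02,-.01,0,.01,.02):
    s=t&(abs(Q[...,1]-y0)<.004)&(Q[...,0]>.03); x=Q[s]; print(y0,"end x by layer",[np.round(np.median(x[(x[:,2]>a)&(x[:,2]<a+.008)][:,0]),4) for a in(-.041,-.031,-.021)], np.percentile(x[:,0],99).round(4))
E
```

```text
8.9333 [0.5752 0.1423 0.0963] [-2.0000e-04 -3.1395e+00  1.0000e-03] [-0.58  0.5   0.31  1.88 -0.21  0.79  1.41] [-0.012 -0.798  0.501]
8.9833 [0.5752 0.1422 0.0961] [-2.0000e-04 -3.1392e+00  1.3000e-03] [-0.58  0.5   0.31  1.88 -0.21  0.79  1.41] [0.496 0.143 0.249]
top plane tool [ 0.07597323  0.00086534 -0.04347846] 17900
-0.02 end x by layer [np.float64(0.04), np.float64(0.0403), np.float64(0.0403)] 0.0408
-0.01 end x by layer [np.float64(0.0401), np.float64(0.0403), np.float64(0.0403)] 0.0408
0 end x by layer [np.float64(0.04), np.float64(0.0402), np.float64(0.0403)] 0.0408
0.01 end x by layer [np.float64(0.04), np.float64(0.0402), np.float64(0.0402)] 0.0408
0.02 end x by layer [np.float64(0.04), np.float64(0.0401), np.float64(0.0403)] 0.0408
```

View pics/both.png

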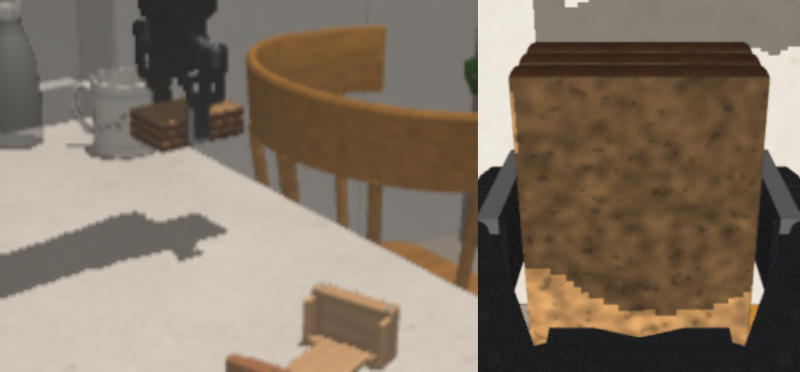

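The combined picture shows all three coasters held together and square, with the chair far behind. I'll recheck the tilt of the top face without the end face mixed in.

```bash
python3 - <<'E'
from h import *
from scipy.spatial.transform import Rotation as R
f=np.load("w10.npz");P=pts(f);Q=(P-f["tcp"])@R.from_rotvec(f["ori"]).as_matrix()
im=f["frame"].astype(int)
t=(abs(Q[...,1])<.027)&(Q[...,2]>-.055)&(Q[...,2]<-.03)&(Q[...,0]>-.04)&(Q[...,0]<.037)&(im[...,0]-im[...,2]>15)
q=Q[t]; A=np.c_[q[:,:2],np.ones(len(q))]; k=np.linalg.lstsq(A,q[:,2],rcond=None)[0]; print("top plane tool",k,len(q),(q[:,2]-A@k).std(), q.min(0),q.max(0))
for x0 in(-.03,-.02,-.01,0,.01,.02,.03,.036): 
    s=q[abs(q[:,0]-x0)<.002]; print(x0,len(s),np.median(s[:,2]).round(4) if len(s) else 0)
E
```

```text
top plane tool [ 0.00037005  0.00058516 -0.04178704] 33741 0.000537949019024327 [-0.03821962 -0.02699723 -0.0443415 ] [ 0.03699952  0.02699892 -0.03972803]
-0.03 1479 -0.0418
-0.02 1621 -0.0418
-0.01 1734 -0.0418
0 1894 -0.0418
0.01 2011 -0.0418
0.02 2146 -0.0418
0.03 2338 -0.0418
0.036 1843 -0.0418
```

The pile is flat in the grip: underside at tool z −0.012 and centre at tool x −0.0095. Now I'll turn to the caddy's yaw and carry it over.

Call:
arm_command([
  {"fingers":-1,"x":0,"y":0,"z":0,"ax":0,"ay":0,"az":-4.95},
  {"fingers":-1,"x":0,"y":0,"z":0,"ax":0,"ay":0,"az":-4.95},
  {"fingers":-1,"x":0,"y":0,"z":0,"ax":0,"ay":0,"az":-4.95},
  {"fingers":-1,"x":0,"y":0,"z":0,"ax":0,"ay":0,"az":-4.95},
  {"fingers":-1,"x":0,"y":0,"z":0,"ax":0,"ay":0,"az":0},
  {"fingers":-1,"x":0.0082,"y":-0.012,"z":0,"ax":0,"ay":0,"az":0},
  {"fingers":-1,"x":0.0164,"y":-0.024,"z":0,"ax":0,"ay":0,"az":0},
  {"fingers":-1,"x":0.0164,"y":-0.024,"z":0,"ax":0,"ay":0,"az":0},
  {"fingers":-1,"x":0.0164,"y":-0.024,"z":0,"ax":0,"ay":0,"az":0},
  {"fingers":-1,"x":0.0164,"y":-0.024,"z":0,"ax":0,"ay":0,"az":0},
])

```text
clock: 9.82
tcp_pos: [0.5421, 0.0135, 0.0969]
orientation: [0.534, -3.095, 0.001]
contact_force: [0.2, -0.3, -1.3]
grip_width: 0.061
gripper_force: 76.2
```

Call:
arm_command([
  {"fingers":-1,"x":0.0164,"y":-0.024,"z":0,"ax":0,"ay":0,"az":0},
  {"fingers":-1,"x":0.0164,"y":-0.024,"z":0,"ax":0,"ay":0,"az":0},
  {"fingers":-1,"x":0.0164,"y":-0.024,"z":0,"ax":0,"ay":0,"az":0},
  {"fingers":-1,"x":0.0164,"y":-0.024,"z":0,"ax":0,"ay":0,"az":0},
  {"fingers":-1,"x":0.0164,"y":-0.024,"z":0,"ax":0,"ay":0,"az":0},
  {"fingers":-1,"x":0.0164,"y":-0.024,"z":0,"ax":0,"ay":0,"az":0},
  {"fingers":-1,"x":0.0082,"y":-0.012,"z":0,"ax":0,"ay":0,"az":0},
  {"fingers":-1,"x":0,"y":0,"z":0,"ax":0,"ay":0,"az":0},
  {"fingers":-1,"x":0,"y":0,"z":0,"ax":0,"ay":0,"az":0},
  {"fingers":-1,"x":0,"y":0,"z":0,"ax":0,"ay":0,"az":0},
])

```text
clock: 10.65
tcp_pos: [0.4956, -0.1665, 0.0971]
orientation: [0.538, -3.095, -0.001]
contact_force: [-0.1, 0.6, -2.2]
grip_width: 0.0608
gripper_force: 76.2
```

```bash
python3 snap.py wrist w11; python3 snap.py top t11
```

```text
10.7 [ 0.4959 -0.1659  0.0971] [ 5.4040e-01 -3.0944e+00 -1.2000e-03] [-0.02  0.4   0.27  2.04 -0.16  0.72  2.27] [ 0.421 -0.193  0.249]
10.75 [ 0.4961 -0.1657  0.0972] [ 5.4160e-01 -3.0943e+00 -1.0000e-03] [-0.02  0.4   0.27  2.04 -0.16  0.72  2.27] [ 0.227 -0.02   1.524]
```

View pics/w11.png

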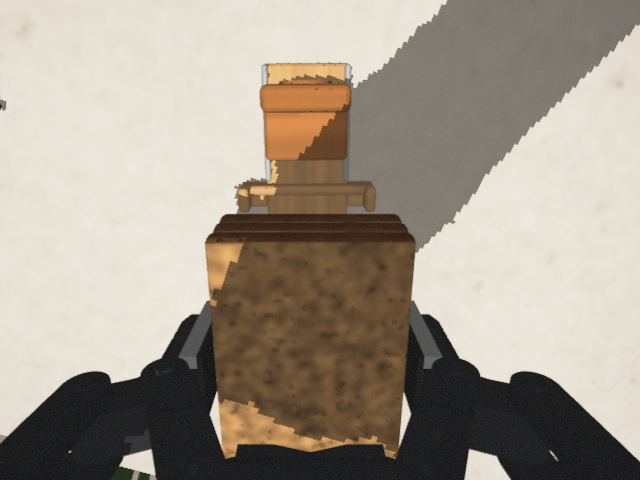

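The pile sits over the bay with the near end at rows 215–242. The sill and posts are at row ~195 (237–375), and the keeper at (260–352, 62–160) is lined up with the tool. That was my last allowed picture, so from here I'll work by numbers only.

```bash
python3 - <<'E'
from h import *
from scipy.spatial.transform import Rotation as R
f=np.load("w11.npz");P=pts(f);Rt=R.from_rotvec(f["ori"]).as_matrix();Q=(P-f["tcp"])@Rt;im=f["frame"].astype(int)
wood=(im[...,0]-im[...,2]>28)
def mids(rows,zl,zh,z,u0=225,u1=390):
    L=[];Rr=[]
    for v in rows:
        us=np.where(wood[v,u0:u1]&(P[v,u0:u1,2]>zl)&(P[v,u0:u1,2]<zh))[0]+u0
        if len(us)>15: L.append((us[0]-.5,v));Rr.append((us[-1]+.5,v))
    l=(ray(f,L,z)-f["tcp"])@Rt; r=(ray(f,Rr,z)-f["tcp"])@Rt
    return l,r
for n,a in(("keeper top",(range(80,112),.056,.068,.062)),("tongue",(range(115,155),.04,.05,.047)),("deck",(range(162,180),.004,.012,.008)),("posts",(range(184,208),.014,.027,.022)),):
    l,r=mids(*a); print(n,len(l),"x",l[:,0].min().round(4),l[:,0].max().round(4),"y",np.median(l[:,1]).round(4),np.median(r[:,1]).round(4),"mid",((np.median(l[:,1])+np.median(r[:,1]))/2).round(4))
# depth based clouds, in tool frame
for n,zl,zh in(("keepertop",.057,.068),("tongue",.043,.051),("post/sill",.018,.026)):
    s=wood&(P[...,2]>zl)&(P[...,2]<zh)&(abs(Q[...,1])<.05);s[212:]=0;s[:60]=0
    q=Q[s];print(n,len(q),np.percentile(q[:,0],[1,50,99]).round(4),np.percentile(q[:,1],[1,99]).round(4),cv2.minAreaRect((q[:,:2]*1000).astype(np.float32)))
s=wood&(Q[...,2]>-.046)&(Q[...,2]<-.038);s[:230]=0
q=Q[s&(abs(Q[...,0]-.03)<.004)];print("pile y",np.percentile(q[:,1],[.5,99.5]).round(4))
print("yaw tool x",np.degrees(np.arctan2(-Rt[1,0],-Rt[0,0])))
from bench import r as rb
o=rb.get_obs();print(o["tcp_pos"],o["orientation"])
E
```

```text
keeper top 31 x 0.0732 0.0854 y -0.0215 0.0175 mid -0.002
tongue 40 x 0.0528 0.0709 y -0.0218 0.0176 mid -0.0021
deck 18 x 0.033 0.0429 y -0.023 0.019 mid -0.002
posts 22 x 0.0197 0.0318 y -0.0404 0.0364 mid -0.002
keepertop 2614 [0.0727 0.0786 0.0848] [-0.0214  0.0171] ((79.29735565185547, -2.234865188598633), (13.348918914794922, 39.95600128173828), 0.16287697851657867)
tongue 3916 [0.0501 0.0612 0.0718] [-0.0215  0.0174] ((67.54300689697266, -2.035449981689453), (36.621376037597656, 39.90327835083008), 0.3388816714286804)
post/sill 503 [0.0169 0.024  0.0304] [-0.0405  0.0367] ((23.553287506103516, -1.8943252563476562), (77.64289093017578, 14.097515106201172), 89.9798355102539)
pile y [-0.0297  0.0297]
yaw tool x 19.810665244620324
[ 0.49607528 -0.16572675  0.09716986] [ 5.41574779e-01 -3.09433622e+00 -1.02053179e-03]
```

The caddy is parallel to the tool within about 0.3° and 2.0 mm off in tool y. The TCP is at caddy x = −28 mm. Next: correct y, tilt 14° with the hood end down, and lower part way.

Call:
arm_command([
  {"fingers":-1,"x":0,"y":-0.001,"z":0,"ax":0,"ay":3.5,"az":0},
  {"fingers":-1,"x":0,"y":-0.001,"z":0,"ax":0,"ay":3.5,"az":0},
  {"fingers":-1,"x":0,"y":0,"z":0,"ax":0,"ay":3.5,"az":0},
  {"fingers":-1,"x":0,"y":0,"z":0,"ax":0,"ay":3.5,"az":0},
  {"fingers":-1,"x":-0.0024,"y":0,"z":0.0128,"ax":0,"ay":0,"az":0},
  {"fingers":-1,"x":-0.0024,"y":0,"z":0.0128,"ax":0,"ay":0,"az":0},
  {"fingers":-1,"x":-0.0024,"y":0,"z":0.0128,"ax":0,"ay":0,"az":0},
  {"fingers":-1,"x":-0.0024,"y":0,"z":0.0128,"ax":0,"ay":0,"az":0},
  {"fingers":-1,"x":0,"y":0,"z":0,"ax":0,"ay":0,"az":0},
  {"fingers":-1,"x":0,"y":0,"z":0,"ax":0,"ay":0,"az":0},
])

```text
clock: 11.58
tcp_pos: [0.4935, -0.1689, 0.045]
orientation: [0.5, -2.855, 0.06]
contact_force: [-1.3, -0.6, -2.3]
grip_width: 0.0613
gripper_force: 76.3
```

Call:
arm_command([
  {"fingers":-1,"x":0,"y":0,"z":0,"ax":0,"ay":0,"az":0},
  {"fingers":-1,"x":0,"y":0,"z":0,"ax":0,"ay":0,"az":0},
  {"fingers":-1,"x":0,"y":0,"z":0,"ax":0,"ay":0,"az":0},
])

```text
clock: 11.83
tcp_pos: [0.4944, -0.1699, 0.0462]
orientation: [0.498, -2.859, 0.062]
contact_force: [0.6, 0.4, -1.3]
grip_width: 0.0607
gripper_force: 76.3
```

```bash
cat > st.py <<'E'
from h import *
import sys
from scipy.spatial.transform import Rotation as R
from bench import r
f=r.grab_frame("wrist"); o=r.get_obs()
O=np.array([.523,-.158,0]); C=R.from_euler("z",19.8,degrees=True).as_matrix()
Rt=R.from_rotvec(o["orientation"]).as_matrix(); T=C.T@(o["tcp_pos"]-O); M=C.T@Rt
th=np.arctan2(M[2,0],-M[0,0]); print("t",round(o["clock"],2),"T caddy",T.round(4),"tilt",np.degrees(th).round(2),"roll",np.degrees(M[2,1]).round(2),"yaw",np.degrees(M[0,1]).round(2),"F",(C.T@o["contact_force"]).round(1),"w",o["grip_width"].round(4))
A=T+M@[-.0595,0,-.012];B=T+M@[-.0595,0,-.042];D=T+M@[.0405,0,-.012];print("A",A.round(4),"B",B.round(4),"C",D.round(4))
P=pts(f);Q=(P-O)@C;im=f["frame"].astype(int);wood=(im[...,0]-im[...,2]>28)
def mid(n,zl,zh,xl,xh):
    s=wood&(Q[...,2]>zl)&(Q[...,2]<zh)&(Q[...,0]>xl)&(Q[...,0]<xh)&(abs(Q[...,1])<.05);q=Q[s]
    if len(q)>30: print(n,len(q),"x",np.percentile(q[:,0],[1,99]).round(4),"y",np.percentile(q[:,1],[1,99]).round(4),"mid",np.percentile(q[:,1],[1,99]).mean().round(4))
mid("keepertop",.057,.068,-.13,-.08);mid("posts",.018,.026,-.062,-.04)
E
python3 st.py
```

```text
Traceback (most recent call last):
  File "st.py", line 8, in <module>
    th=np.arctan2(M[2,0],-M[0,0]); print("t",round(o["clock"],2),"T caddy",T.round(4),"tilt",np.degrees(th).round(2),"roll",np.degrees(M[2,1]).round(2),"yaw",np.degrees(M[0,1]).round(2),"F",(C.T@o["contact_force"]).round(1),"w",o["grip_width"].round(4))
                                                                                                                                                                                                                                    ^^^^^^^^^^^^^^^^^^^^^
AttributeError: 'float' object has no attribute 'round'
```

```bash
sed -i 's/o\["grip_width"\].round(4)/round(o["grip_width"],4)/' st.py; python3 st.py
```

```text
t 11.93 T caddy [-0.0313 -0.0015  0.0459] tilt 13.94 roll -0.02 yaw 0.02 F [-0.1 -0.  -1.4] w 0.0607
A [ 0.0294 -0.0015  0.0432] B [ 0.0366 -0.0015  0.0724] C [-0.0677 -0.0015  0.0673]
keepertop 3676 x [-0.1131 -0.1006] y [-0.0193  0.0188] mid -0.0002
```

Call:
arm_command([
  {"fingers":-1,"x":-0.0013,"y":0.0006,"z":0.005,"ax":0,"ay":0,"az":0},
  {"fingers":-1,"x":-0.0013,"y":0.0006,"z":0.005,"ax":0,"ay":0,"az":0},
  {"fingers":-1,"x":-0.0013,"y":0,"z":0.005,"ax":0,"ay":0,"az":0},
  {"fingers":-1,"x":0,"y":0,"z":0,"ax":0,"ay":0,"az":0},
  {"fingers":-1,"x":0,"y":0,"z":0,"ax":0,"ay":0,"az":0},
  {"fingers":-1,"x":0,"y":0,"z":0,"ax":0,"ay":0,"az":0},
  {"fingers":-1,"x":0,"y":0,"z":0,"ax":0,"ay":0,"az":0},
  {"fingers":-1,"x":0,"y":0,"z":0,"ax":0,"ay":0,"az":0},
])

```text
clock: 12.6
tcp_pos: [0.4936, -0.1688, 0.03]
orientation: [0.498, -2.857, 0.061]
contact_force: [0.0, -0.1, -1.1]
grip_width: 0.0612
gripper_force: 76.3
```

```bash
python3 st.py; python3 st.py
```

```text
t 12.65 T caddy [-0.0313 -0.0002  0.0301] tilt 13.98 roll -0.01 yaw 0.02 F [ 1.3  0.1 -2.3] w 0.061
A [ 0.0293 -0.0003  0.0273] B [ 0.0366 -0.0003  0.0564] C [-0.0677 -0.0002  0.0515]
keepertop 4639 x [-0.1132 -0.1007] y [-0.0193  0.0189] mid -0.0002
t 12.7 T caddy [-0.0314 -0.0002  0.03  ] tilt 13.98 roll -0.01 yaw 0.02 F [-0.5  0.1 -0.9] w 0.0609
A [ 0.0293 -0.0002  0.0273] B [ 0.0365 -0.0002  0.0564] C [-0.0678 -0.0002  0.0515]
keepertop 4637 x [-0.1129 -0.1007] y [-0.0193  0.019 ] mid -0.0002
```

Alignment is now within 0.1 mm. Lowering to the mouth of the hood.

Call:
arm_command([
  {"fingers":-1,"x":-0.0011,"y":0,"z":0.0045,"ax":0,"ay":0,"az":0},
  {"fingers":-1,"x":-0.0011,"y":0,"z":0.0045,"ax":0,"ay":0,"az":0},
  {"fingers":-1,"x":-0.0011,"y":0,"z":0.0045,"ax":0,"ay":0,"az":0},
  {"fingers":-1,"x":0,"y":0,"z":0,"ax":0,"ay":0,"az":0},
  {"fingers":-1,"x":0,"y":0,"z":0,"ax":0,"ay":0,"az":0},
  {"fingers":-1,"x":0,"y":0,"z":0,"ax":0,"ay":0,"az":0},
])

```text
clock: 13.2
tcp_pos: [0.4933, -0.1688, 0.0159]
orientation: [0.498, -2.857, 0.061]
contact_force: [0.4, -0.9, -1.8]
grip_width: 0.0605
gripper_force: 76.3
```

```bash
python3 st.py
```

```text
t 13.25 T caddy [-0.0315 -0.0002  0.016 ] tilt 14.0 roll -0.0 yaw 0.02 F [-0.  -0.2 -1.1] w 0.0611
A [ 0.0291 -0.0002  0.0132] B [ 0.0364 -0.0002  0.0423] C [-0.0679 -0.0001  0.0374]
keepertop 5786 x [-0.1129 -0.1006] y [-0.0193  0.0188] mid -0.0002
```

No contact. Sliding in along the pile's own axis.

Call:
arm_command([
  {"fingers":-1,"x":-0.002,"y":0,"z":0,"ax":0,"ay":0,"az":0},
  {"fingers":-1,"x":-0.002,"y":0,"z":0,"ax":0,"ay":0,"az":0},
  {"fingers":-1,"x":-0.002,"y":0,"z":0,"ax":0,"ay":0,"az":0},
  {"fingers":-1,"x":-0.002,"y":0,"z":0,"ax":0,"ay":0,"az":0},
  {"fingers":-1,"x":0,"y":0,"z":0,"ax":0,"ay":0,"az":0},
])

```text
clock: 13.67
tcp_pos: [0.5013, -0.1658, 0.014]
orientation: [0.499, -2.858, 0.061]
contact_force: [-0.3, 0.6, -1.6]
grip_width: 0.0608
gripper_force: 76.3
```

Call:
arm_command([
  {"fingers":-1,"x":-0.002,"y":0,"z":0,"ax":0,"ay":0,"az":0},
  {"fingers":-1,"x":-0.002,"y":0,"z":0,"ax":0,"ay":0,"az":0},
  {"fingers":-1,"x":-0.002,"y":0,"z":0,"ax":0,"ay":0,"az":0},
  {"fingers":-1,"x":0,"y":0,"z":0,"ax":0,"ay":0,"az":0},
  {"fingers":-1,"x":0,"y":0,"z":0,"ax":0,"ay":0,"az":0},
  {"fingers":-1,"x":0,"y":0,"z":0,"ax":0,"ay":0,"az":0},
])

```text
clock: 14.17
tcp_pos: [0.5061, -0.1642, 0.0126]
orientation: [0.498, -2.857, 0.061]
contact_force: [-0.6, -0.0, -1.3]
grip_width: 0.0612
gripper_force: 76.3
```

```bash
python3 st.py
```

```text
t 14.22 T caddy [-0.0181 -0.0001  0.0126] tilt 14.01 roll 0.0 yaw 0.03 F [ 0.9  0.1 -1.4] w 0.0613
A [ 0.0425 -0.0001  0.0098] B [ 0.0498 -0.0001  0.0389] C [-0.0545 -0.0001  0.034 ]
keepertop 6328 x [-0.1121 -0.1005] y [-0.0192  0.0189] mid -0.0001
posts 727 x [-0.0584 -0.0463] y [-0.039   0.0384] mid -0.0003
```

Everything is clear: hood end B is at x = 49.8 and z = 38.9, and the sill end C is above the sill. Now I'll lay it down, first to 5°.

Call:
arm_command([
  {"fingers":-1,"x":-0.0029,"y":0,"z":0.0029,"ax":0,"ay":-3,"az":0},
  {"fingers":-1,"x":0,"y":0,"z":0,"ax":0,"ay":0,"az":0},
  {"fingers":-1,"x":-0.0027,"y":0,"z":0.0031,"ax":0,"ay":-3,"az":0},
  {"fingers":-1,"x":0,"y":0,"z":0,"ax":0,"ay":0,"az":0},
  {"fingers":-1,"x":-0.0026,"y":0,"z":0.0032,"ax":0,"ay":-3,"az":0},
  {"fingers":-1,"x":0,"y":0,"z":0,"ax":0,"ay":0,"az":0},
  {"fingers":-1,"x":0,"y":0,"z":0,"ax":0,"ay":0,"az":0},
  {"fingers":-1,"x":0,"y":0,"z":0,"ax":0,"ay":0,"az":0},
])

```text
clock: 14.88
tcp_pos: [0.5127, -0.1619, 0.0023]
orientation: [0.525, -3.009, 0.023]
contact_force: [-0.2, 0.4, -1.0]
grip_width: 0.0607
gripper_force: 76.6
```

```bash
python3 st.py
```

```text
t 14.93 T caddy [-0.0109 -0.0001  0.0022] tilt 5.04 roll -0.01 yaw -0.02 F [-0.1 -0.5 -1.8] w 0.0608
A [ 0.0494 -0.0001  0.0089] B [ 0.0521 -0.0001  0.0388] C [-0.0502 -0.0002  0.0177]
keepertop 4707 x [-0.1054 -0.1006] y [-0.0192  0.0188] mid -0.0002
posts 2688 x [-0.0584 -0.045 ] y [-0.0384  0.0383] mid -0.0
```

Call:
arm_command([
  {"fingers":-1,"x":-0.0003,"y":0,"z":0.0029,"ax":0,"ay":-2.5,"az":0},
  {"fingers":-1,"x":0,"y":0,"z":0,"ax":0,"ay":0,"az":0},
  {"fingers":-1,"x":-0.0007,"y":0,"z":0.0028,"ax":0,"ay":-2.5,"az":0},
  {"fingers":-1,"x":0,"y":0,"z":0,"ax":0,"ay":0,"az":0},
  {"fingers":-1,"x":0,"y":0,"z":0,"ax":0,"ay":0,"az":0},
  {"fingers":-1,"x":0,"y":0,"z":0,"ax":0,"ay":0,"az":0},
])

```text
clock: 15.43
tcp_pos: [0.5133, -0.1616, -0.0035]
orientation: [0.54, -3.094, 0.0]
contact_force: [0.3, 0.8, -2.5]
grip_width: 0.0611
gripper_force: 77.0
```

```bash
python3 st.py
```

```text
t 15.48 T caddy [-0.0102 -0.0001 -0.0035] tilt 0.03 roll -0.0 yaw -0.02 F [-0.1 -0.5 -2.3] w 0.0611
A [ 0.0493 -0.      0.0084] B [ 0.0493 -0.      0.0384] C [-0.0507 -0.0001  0.0085]
keepertop 7490 x [-0.1067 -0.1007] y [-0.0191  0.0189] mid -0.0001
posts 2817 x [-0.0585 -0.0453] y [-0.0384  0.0383] mid -0.0001
```

The pile is flat with a 0.4 mm gap below it. I'll lower that last bit and release.

Call:
arm_command([
  {"fingers":-1,"x":0,"y":0,"z":0.0004,"ax":0,"ay":0,"az":0},
  {"fingers":-1,"x":0,"y":0,"z":0,"ax":0,"ay":0,"az":0},
  {"fingers":0.5,"x":0,"y":0,"z":0,"ax":0,"ay":0,"az":0},
  {"fingers":0.6,"x":0,"y":0,"z":0,"ax":0,"ay":0,"az":0},
  {"fingers":0.8,"x":0,"y":0,"z":0,"ax":0,"ay":0,"az":0},
  {"fingers":0.8,"x":0,"y":0,"z":0,"ax":0,"ay":0,"az":0},
  {"fingers":0.8,"x":0,"y":0,"z":0,"ax":0,"ay":0,"az":0},
  {"fingers":0.8,"x":0,"y":0,"z":0,"ax":0,"ay":0,"az":0},
])

```text
clock: 16.15
tcp_pos: [0.5127, -0.1619, -0.0041]
orientation: [-0.54, 3.095, 0.0]
contact_force: [1.1, 0.8, -0.2]
grip_width: 0.0765
gripper_force: 0.0
```

Call:
arm_command([
  {"fingers":0.8,"x":0,"y":0,"z":-0.004,"ax":0,"ay":0,"az":0},
  {"fingers":0.8,"x":0,"y":0,"z":-0.012,"ax":0,"ay":0,"az":0},
  {"fingers":0.8,"x":0,"y":0,"z":-0.02,"ax":0,"ay":0,"az":0},
  {"fingers":0.8,"x":0,"y":0,"z":-0.02,"ax":0,"ay":0,"az":0},
  {"fingers":0.8,"x":0,"y":0,"z":-0.02,"ax":0,"ay":0,"az":0},
  {"fingers":0.8,"x":0,"y":0,"z":-0.02,"ax":0,"ay":0,"az":0},
  {"fingers":0.8,"x":0,"y":0,"z":-0.02,"ax":0,"ay":0,"az":0},
  {"fingers":0.8,"x":0,"y":0,"z":0,"ax":0,"ay":0,"az":0},
  {"fingers":0.8,"x":0,"y":0,"z":0,"ax":0,"ay":0,"az":0},
])

```text
clock: 16.9
tcp_pos: [0.5136, -0.1621, 0.1138]
orientation: [-0.539, 3.092, -0.001]
contact_force: [0.1, -0.5, -0.1]
grip_width: 0.0766
gripper_force: 0.0
```

```bash
python3 st.py; cat > pile.py <<'E'
from h import *
from scipy.spatial.transform import Rotation as R
from bench import r
f=r.grab_frame("wrist");P=pts(f)
O=np.array([.523,-.158,0]); C=R.from_euler("z",19.8,degrees=True).as_matrix();Q=(P-O)@C
im=f["frame"].astype(int);w=im[...,0]-im[...,2]>15
t=w&(abs(Q[...,2]-.038)<.0045)&(abs(Q[...,1])<.04)&(abs(Q[...,0])<.06);q=Q[t];s=(abs(q[:,0])<.03)&(abs(q[:,1])<.025)
k=np.linalg.lstsq(np.c_[q[s][:,:2],np.ones(s.sum())],q[s][:,2],rcond=None)[0]
print("pile top",len(q),"plane",k.round(4),"x",np.percentile(q[:,0],[.5,99.5]).round(4),"y",np.percentile(q[abs(q[:,0])<.02][:,1],[.5,99.5]).round(4),"yawrect",cv2.minAreaRect((q[:,:2]*1000).astype(np.float32)))
for zl,zh,n in((.028,.034,"L3"),(.018,.024,"L2")):
    s=w&(Q[...,2]>zl)&(Q[...,2]<zh)&(abs(Q[...,1])<.02)&(Q[...,0]<-.04)&(Q[...,0]>-.056); print(n,"end x",s.sum(),np.median(Q[s][:,0]).round(4) if s.any() else None)
k=w&(Q[...,2]>.057)&(Q[...,2]<.068)&(Q[...,0]<-.05)&(abs(Q[...,1])<.03); print("keeper top x",np.percentile(Q[k][:,0],[1,99]).round(4) if k.any() else None)
E
python3 pile.py
```

```text
t 16.95 T caddy [-1.090e-02 -1.000e-04  1.126e-01] tilt -0.07 roll -0.02 yaw 0.01 F [-0.3  0.5 -0.7] w 0.0768
A [ 4.860e-02 -1.000e-04  1.247e-01] B [ 4.860e-02 -1.000e-04  1.547e-01] C [-5.140e-02 -1.000e-04  1.246e-01]
keepertop 2430 x [-0.1133 -0.1008] y [-0.0194  0.0189] mid -0.0003
posts 625 x [-0.0584 -0.0448] y [-0.039   0.0384] mid -0.0003
pile top 16524 plane [ 0.0008 -0.0003  0.0375] x [-0.0503  0.0464] y [-0.0298  0.0305] yawrect ((-1.2462692260742188, -0.2692146301269531), (99.49551391601562, 78.0904312133789), 0.47877392172813416)
L3 end x 153 -0.0507
L2 end x 98 -0.0506
keeper top x [-0.113  -0.1007]
```

The pile is seated: flat, centred within 1 mm, all layers in line. The keeper's back face is at x ≈ −113 mm. I'll shut the fingers and go behind it.

Call:
arm_command([
  {"fingers":-1,"x":0.01,"y":0,"z":0,"ax":0,"ay":0,"az":0},
  {"fingers":-1,"x":0.019,"y":0,"z":0,"ax":0,"ay":0,"az":0},
  {"fingers":-1,"x":0.019,"y":0,"z":0,"ax":0,"ay":0,"az":0},
  {"fingers":-1,"x":0.019,"y":0,"z":0,"ax":0,"ay":0,"az":0},
  {"fingers":-1,"x":0.019,"y":0,"z":0,"ax":0,"ay":0,"az":0},
  {"fingers":-1,"x":0.019,"y":0,"z":0,"ax":0,"ay":0,"az":0},
  {"fingers":-1,"x":0.014,"y":0,"z":0,"ax":0,"ay":0,"az":0},
  {"fingers":-1,"x":0.005,"y":0,"z":0,"ax":0,"ay":0,"az":0},
  {"fingers":-1,"x":0,"y":0,"z":0,"ax":0,"ay":0,"az":0},
  {"fingers":-1,"x":0,"y":0,"z":0,"ax":0,"ay":0,"az":0},
], grip_force=20)

```text
clock: 17.83
tcp_pos: [0.3965, -0.2037, 0.1119]
orientation: [-0.54, 3.094, -0.0]
contact_force: [1.0, -0.2, -0.2]
grip_width: 0.0003
gripper_force: 0.0
```

Call:
arm_command([
  {"fingers":-1,"x":0,"y":0,"z":0,"ax":0,"ay":0,"az":0},
  {"fingers":-1,"x":0,"y":0,"z":0,"ax":0,"ay":0,"az":0},
  {"fingers":-1,"x":0,"y":0,"z":0,"ax":0,"ay":0,"az":0},
  {"fingers":-1,"x":0,"y":0,"z":0,"ax":0,"ay":0,"az":0},
])

```text
clock: 18.17
tcp_pos: [0.3965, -0.2036, 0.1118]
orientation: [-0.541, 3.095, -0.0]
contact_force: [0.5, 0.8, -0.1]
grip_width: 0.0
gripper_force: 0.0
```

```bash
python3 st.py|head -1; python3 snap.py wrist w12; python3 - <<'E'
from h import *
from scipy.spatial.transform import Rotation as R
f=np.load("w12.npz");P=pts(f);Q=(P-f["tcp"])@R.from_rotvec(f["ori"]).as_matrix()
s=(f["depth"]>.02)&(f["depth"]<.2)&(abs(Q[...,1])<.04)&(Q[...,2]>-.07);q=Q[s];print(len(q),"zmax",np.sort(q[:,2])[-5:].round(4))
for a in(-.07,-.06,-.05,-.04,-.03,-.02,-.01):
    k=q[abs(q[:,2]-a)<.003]
    if len(k)>10:print(a,len(k),np.percentile(k,[1,99],axis=0)[:,:2].round(4).tolist())
E
```

```text
t 18.22 T caddy [-0.1346 -0.      0.1118] tilt 0.0 roll -0.0 yaw -0.02 F [ 0.6 -0.4  0.4] w 0.0001
18.2667 [ 0.3962 -0.2037  0.1118] [ 0.5403 -3.0947 -0.    ] [ 0.09  0.26  0.28  2.2  -0.11  0.69  2.36] [ 0.321 -0.23   0.264]
23040 zmax [0.0716 0.072  0.0723 0.0725 0.0726]
-0.07 3492 [[-0.0102, -0.0384], [0.0115, 0.0387]]
-0.06 4198 [[-0.0103, -0.0335], [0.0126, 0.0343]]
-0.05 1202 [[-0.0117, -0.0186], [0.012, 0.0191]]
-0.04 814 [[0.0049, -0.0131], [0.0102, 0.0136]]
-0.03 727 [[0.0048, -0.0131], [0.0103, 0.0135]]
-0.02 583 [[0.0049, -0.0128], [0.0102, 0.0132]]
```

Call:
arm_command([
  {"fingers":-1,"x":0,"y":0,"z":0.01,"ax":0,"ay":0,"az":0},
  {"fingers":-1,"x":0,"y":0,"z":0.018,"ax":0,"ay":0,"az":0},
  {"fingers":-1,"x":0,"y":0,"z":0.018,"ax":0,"ay":0,"az":0},
  {"fingers":-1,"x":0,"y":0,"z":0.018,"ax":0,"ay":0,"az":0},
  {"fingers":-1,"x":0,"y":0,"z":0.018,"ax":0,"ay":0,"az":0},
  {"fingers":-1,"x":0,"y":0,"z":0.012,"ax":0,"ay":0,"az":0},
  {"fingers":-1,"x":0,"y":0,"z":0,"ax":0,"ay":0,"az":0},
  {"fingers":-1,"x":0,"y":0,"z":0,"ax":0,"ay":0,"az":0},
])

```text
clock: 18.93
tcp_pos: [0.3956, -0.2037, 0.0176]
orientation: [0.539, -3.094, -0.001]
contact_force: [-0.2, -0.1, -0.2]
grip_width: 0.0001
gripper_force: 0.0
```

Call:
arm_command([
  {"fingers":-1,"x":-0.004,"y":0,"z":0,"ax":0,"ay":0,"az":0},
  {"fingers":-1,"x":-0.004,"y":0,"z":0,"ax":0,"ay":0,"az":0},
  {"fingers":-1,"x":-0.004,"y":0,"z":0,"ax":0,"ay":0,"az":0},
  {"fingers":-1,"x":-0.004,"y":0,"z":0,"ax":0,"ay":0,"az":0},
  {"fingers":-1,"x":0,"y":0,"z":0,"ax":0,"ay":0,"az":0},
])

```text
clock: 19.35
tcp_pos: [0.4124, -0.1982, 0.0183]
orientation: [-0.541, 3.093, -0.001]
contact_force: [0.1, -0.2, 0.2]
grip_width: 0.0005
gripper_force: 0.0
```

```bash
python3 st.py|head -1; python3 pile.py|tail -1
```

```text
t 19.4 T caddy [-0.118  -0.0002  0.0182] tilt -0.06 roll -0.03 yaw -0.03 F [1.6 0.5 0.6] w -0.0Traceback (most recent call last):
  File "pile.py", line 9, in <module>
    print("pile top",len(q),"plane",k.round(4),"x",np.percentile(q[:,0],[.5,99.5]).round(4),"y",np.percentile(q[abs(q[:,0])<.02][:,1],[.5,99.5]).round(4),"yawrect",cv2.minAreaRect((q[:,:2]*1000).astype(np.float32)))
                                                   ~~~~~~~~~~~~~^^^^^^^^^^^^^^^^^^
    return _quantile_unchecked(
        a, q, axis, out, overwrite_input, method, keepdims, weights)
    return _ureduce(a,
                    func=_quantile_ureduce_func,
    ...<5 lines>...
                    overwrite_input=overwrite_input,
                    method=method)
    r = func(a, **kwargs)
    result = _quantile(arr,
                       quantiles=q,
    ...<2 lines>...
                       out=out,
                       weights=wgt)
    slices_having_nans = np.isnan(arr[-1, ...])
                                  ~~~^^^^^^^^^
IndexError: index -1 is out of bounds for axis 0 with size 0
```

Call:
arm_command([
  {"fingers":-1,"x":-0.003,"y":0,"z":0,"ax":0,"ay":0,"az":0},
  {"fingers":-1,"x":-0.003,"y":0,"z":0,"ax":0,"ay":0,"az":0},
  {"fingers":-1,"x":-0.003,"y":0,"z":0,"ax":0,"ay":0,"az":0},
  {"fingers":-1,"x":-0.003,"y":0,"z":0,"ax":0,"ay":0,"az":0},
  {"fingers":-1,"x":-0.003,"y":0,"z":0,"ax":0,"ay":0,"az":0},
  {"fingers":-1,"x":-0.003,"y":0,"z":0,"ax":0,"ay":0,"az":0},
])

```text
clock: 19.95
tcp_pos: [0.4281, -0.1921, 0.0178]
orientation: [0.54, -3.094, -0.0]
contact_force: [-1.9, -0.4, 2.1]
grip_width: 0.0001
gripper_force: 1.1
```

Call:
arm_command([
  {"fingers":-1,"x":-0.003,"y":0,"z":0,"ax":0,"ay":0,"az":0},
  {"fingers":-1,"x":-0.003,"y":0,"z":0,"ax":0,"ay":0,"az":0},
  {"fingers":-1,"x":-0.002,"y":0,"z":0,"ax":0,"ay":0,"az":0},
  {"fingers":-1,"x":0,"y":0,"z":0,"ax":0,"ay":0,"az":0},
  {"fingers":-1,"x":0,"y":0,"z":0,"ax":0,"ay":0,"az":0},
])

```text
clock: 20.37
tcp_pos: [0.4363, -0.1896, 0.0179]
orientation: [-0.54, 3.094, -0.001]
contact_force: [0.3, -0.2, 0.0]
grip_width: 0.0001
gripper_force: 0.0
```

```bash
python3 st.py|head -1
```

```text
t 20.42 T caddy [-0.0924 -0.0004  0.018 ] tilt -0.06 roll -0.04 yaw 0.01 F [ 0.2 -1.2  1.2] w 0.0001
```

Pushing works, with about 2 N of reaction. For the last ~6 mm I'll use 1 mm steps and watch for the stop.

Call:
arm_command([
  {"fingers":-1,"x":-0.001,"y":0,"z":0,"ax":0,"ay":0,"az":0},
  {"fingers":-1,"x":-0.001,"y":0,"z":0,"ax":0,"ay":0,"az":0},
  {"fingers":-1,"x":-0.001,"y":0,"z":0,"ax":0,"ay":0,"az":0},
  {"fingers":-1,"x":-0.001,"y":0,"z":0,"ax":0,"ay":0,"az":0},
])

```text
clock: 20.75
tcp_pos: [0.4392, -0.1885, 0.0179]
orientation: [0.539, -3.095, 0.0]
contact_force: [-0.8, -1.4, 1.4]
grip_width: -0.0005
gripper_force: 1.0
```

Call:
arm_command([
  {"fingers":-1,"x":-0.0007,"y":0,"z":0,"ax":0,"ay":0,"az":0},
  {"fingers":-1,"x":-0.0007,"y":0,"z":0,"ax":0,"ay":0,"az":0},
  {"fingers":-1,"x":0,"y":0,"z":0,"ax":0,"ay":0,"az":0},
])

```text
clock: 21.0
tcp_pos: [0.4408, -0.1878, 0.0179]
orientation: [-0.539, 3.095, -0.0]
contact_force: [-0.4, -1.7, -0.0]
grip_width: 0.0003
gripper_force: 0.7
```

```bash
python3 st.py|head -1
```

```text
t 21.05 T caddy [-0.0874 -0.0002  0.0179] tilt -0.02 roll -0.01 yaw 0.02 F [-1.1 -0.2  0.1] w 0.0003
```

Call:
arm_command([
  {"fingers":-1,"x":-0.0007,"y":0,"z":0,"ax":0,"ay":0,"az":0},
  {"fingers":-1,"x":0,"y":0,"z":0,"ax":0,"ay":0,"az":0},
])

```text
clock: 21.22
tcp_pos: [0.4408, -0.1877, 0.0178]
orientation: [0.539, -3.094, -0.0]
contact_force: [-3.0, -2.5, 1.5]
grip_width: 0.0002
gripper_force: 1.7
```

Call:
arm_command([
  {"fingers":-1,"x":-0.0006,"y":0,"z":0,"ax":0,"ay":0,"az":0},
  {"fingers":-1,"x":0,"y":0,"z":0,"ax":0,"ay":0,"az":0},
])

```text
clock: 21.38
tcp_pos: [0.4408, -0.1877, 0.0178]
orientation: [0.538, -3.094, -0.0]
contact_force: [-4.8, -2.9, 3.2]
grip_width: 0.0002
gripper_force: 2.6
```

```bash
python3 st.py|head -1
```

```text
t 21.43 T caddy [-0.0874 -0.0001  0.0177] tilt 0.08 roll 0.03 yaw 0.06 F [-4.5 -1.6  3.3] w -0.0001
```

The TCP has stopped at −87.4 mm while the force rises, so the keeper is on its stop. Its back face is at about −75 mm. One more nudge, then I'll back off, rise and check.

Call:
arm_command([
  {"fingers":-1,"x":-0.001,"y":0,"z":0,"ax":0,"ay":0,"az":0},
  {"fingers":-1,"x":0,"y":0,"z":0,"ax":0,"ay":0,"az":0},
  {"fingers":-1,"x":0,"y":0,"z":0,"ax":0,"ay":0,"az":0},
])

```text
clock: 21.68
tcp_pos: [0.4408, -0.1876, 0.0177]
orientation: [0.537, -3.092, -0.001]
contact_force: [-6.8, -3.0, 5.5]
grip_width: -0.0002
gripper_force: 3.8
```

Call:
arm_command([
  {"fingers":-1,"x":0.008,"y":0,"z":0,"ax":0,"ay":0,"az":0},
  {"fingers":-1,"x":0.01,"y":0,"z":0,"ax":0,"ay":0,"az":0},
  {"fingers":-1,"x":0,"y":0,"z":-0.02,"ax":0,"ay":0,"az":0},
  {"fingers":-1,"x":0,"y":0,"z":-0.025,"ax":0,"ay":0,"az":0},
  {"fingers":-1,"x":0,"y":0,"z":-0.025,"ax":0,"ay":0,"az":0},
  {"fingers":-1,"x":0,"y":0,"z":-0.025,"ax":0,"ay":0,"az":0},
  {"fingers":-1,"x":-0.02,"y":0,"z":-0.025,"ax":0,"ay":0,"az":0},
  {"fingers":-1,"x":-0.03,"y":0,"z":-0.025,"ax":0,"ay":0,"az":0},
  {"fingers":-1,"x":-0.03,"y":0,"z":0,"ax":0,"ay":0,"az":0},
  {"fingers":-1,"x":-0.02,"y":0,"z":0,"ax":0,"ay":0,"az":0},
])

```text
clock: 22.52
tcp_pos: [0.5236, -0.1578, 0.165]
orientation: [-0.542, 3.088, -0.001]
contact_force: [0.4, 0.0, 0.3]
grip_width: 0.0001
gripper_force: 0.0
```

Call:
arm_command([
  {"fingers":-1,"x":0,"y":0,"z":0,"ax":0,"ay":0,"az":0},
  {"fingers":-1,"x":0,"y":0,"z":0,"ax":0,"ay":0,"az":0},
  {"fingers":-1,"x":0,"y":0,"z":0,"ax":0,"ay":0,"az":0},
  {"fingers":-1,"x":0,"y":0,"z":0,"ax":0,"ay":0,"az":0},
])

```text
clock: 22.85
tcp_pos: [0.5184, -0.1599, 0.1625]
orientation: [0.537, -3.094, -0.001]
contact_force: [-0.3, -0.4, 0.1]
grip_width: 0.0
gripper_force: 0.0
```

```bash
python3 st.py|head -1; python3 pile.py
```

```text
t 22.9 T caddy [-0.0049 -0.0003  0.1626] tilt 0.05 roll 0.03 yaw 0.11 F [ 0.3  1.  -0. ] w -0.0001
pile top 10794 plane [-0.0001 -0.0014  0.0374] x [-0.0497  0.0457] y [-0.0302  0.0306] yawrect ((-1.9978179931640625, -0.4532585144042969), (98.02893829345703, 77.86075592041016), 0.5387968420982361)
L3 end x 0 None
L2 end x 0 None
keeper top x [-0.0758 -0.0631]
```

The keeper's back is at −75.5 mm and pressed on its stop. The pile is flat and centred, and the gripper is clear, so I'll hand in.

```bash
python3 -c "
from bench import r
print(r.hand_in())"
```

```text
the job is handed in; nothing more can be done
None
```

I handed the job in at about 23 s. The three coasters lie flat and centred to about 1 mm in the caddy under the hood, the keeper is home on its stop, and the gripper is clear. I kept well away from the mug, candle and cactus but did not re-measure them, and hand-in returned no verdict.

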